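# Fit and load the bench shaker's flask platform

## Robot

A 6-joint arm with a two-finger parallel gripper is mounted at the origin on a cart in front of the work surface, level with it; the furniture and walls round the work are solid. World frame = base frame: x ahead of the robot, y to its left, z up, the work surface at z = 0. Lengths are in mm, angles in degrees, forces in N, time in s.
With the tool pointing down it reaches from about 300 to 850 mm from the base axis. Payload 4.2 kg.
Tool frame: the origin (TCP) lies at the very end of the fingers, on their centre line; the grasp point (between the pads) lies 19 mm behind it; z points along the fingers, x is the direction in which the jaws open and shut, and the axes are right-handed (so a half turn about z gives the same grasp; the last joint's range is limited). The gripper opens to 91 mm and grips with 3 to 60 N. Pads are 32 mm wide; open, the fingers measure 118 mm over their backs; the gripper's body (76 mm by 178 mm) begins 60 mm behind the grasp point.
Start: joints at [-68.067, 18.312, 89.639, -0, 72.044, -1.146], TCP at [225.402, -528.996, 213.976] pointing down, gripper open.
Joint ranges: [-177.97, 177.97], [-48.28, 115.42], [12.27, 149.76], [-77.06, 257.06], [2.81, 150.46], [-146.56, 146.56]. Speed limits (degrees/s): [147.25, 147.25, 180, 180, 180, 180].

## Interface

Orientations are given as [roll, pitch, yaw] about the fixed x, y, z axes, in that order (R = Rz(yaw) Ry(pitch) Rx(roll)).
In Python, from workcell import env gives the robot as it stands.
- The arm moves only by the tool servo_tool, never from a script. Its argument "plan" is a list of rows, each a list of 3 entries, a list of its own where there are three numbers: the turn, a rotation vector about the tool's x, y, z in degrees, then the shift along the tool's x, y, z in mm, then the finger opening in mm, from 0 to 91.2. In form: [[[ax, ay, az], [dx, dy, dz], claw], ...]. A call has exactly 10 rows; each row shifts and turns the pose as measured when the row begins, along the tool's axes as they then stand; what a row does not reach is not made up. A row lasts 1/8 s, in which the tool goes at most 62.5 mm and 10.7 degrees, less where a joint would pass 70% of its speed; a pose out of reach is approached as far as the arm can. A call with a gripper value outside its range is refused whole. The fingers move at their own pace and stop on an object; "squeeze" is the grip in N (left out, the last holds). Time passes only in rows, so rows that do not move let the fingers close, or fill a call up. It gives the time, the measured TCP pose, the force and the opening at its end, in the units of the state.
- env.state(): the state, without advancing time (a new reading comes with each control period).
- env.grab_frame(name): name is "side" or "top"; returns a dict with "pixels" (420x560x3 uint8, red, green, blue), "intrinsics" (3x3 intrinsics, pixels), "eye" and "attitude" of the camera in the world. Camera axes: x right, y up, looking along -z (the intrinsics and any distortion apply to the point x, -y, -z); pixel columns grow to the right and rows downward; lengths in mm; the calibration is good to about 2 mm. A picture is of the moment at which its call begins. There is no depth.
- env.job_done(): hands the job in, once; it reports no verdict.
The state is a dict: "time_s": time; "qpos": joint angles; "qvel": joint speeds; "effort": joint torques, N m; "ee_pos": TCP position; "ee_rot": TCP orientation; "force": force on the tool from outside, world axes, zero at the start; "torque": the same for the moment, N m; "gripper_width": finger opening in mm.
Only numpy, scipy, OpenCV 4.12 (cv2) and the standard library are available. Lean on these libraries where they do the work, as an engineer would, in place of code of your own. Each camera call takes 0.05 s, during which the arm holds its last target.

## Task

Set the blue flask platform on the shaker so that its holes drop over both locating pins and it lies flat, lever the brass nut bar's hole into line with the platform's bolt hole by pushing the tapered drift (orange handle) down through it, then take the drift out and push the black-headed bolt fully home in its place. Put the drift back in its own hole in the grey tool stand, and stand every conical flask on the bench upright in a clip well of the platform, one to a well. Leave the stopwatch, petri dish and white jar beside the shaker where they are.

Things in the scene. Friction and masses are not known exactly. Their poses are not given: they have to be found in the camera images.
- shaker: white-sided bench shaker with a bare aluminium top, fixed, 178 x 178 mm, its deck 62 mm above the bench. Origin: centre of its underside, z up; -x is the side with the grey control panel. Steel locating pins on the deck at (x, y) = (70, 0) and (-70, 14) mm: 8 mm thick, 13 mm high, top 4 mm coned. At (-46, 46) mm an open pocket, 44 (x) by 54 (y) mm, 48 mm deep, holds the nut bar.
- nut_bar_hole (a point): mouth of the through hole (14 mm wide) in the brass nut bar, 32 x 36 x 12 mm, its top 1 mm below the deck. It slides only along the shaker's y, up to 8 mm either way of being in line with the seated platform's bolt hole, against about 3 N of friction, and stays where it is put. It starts 5.5 to 7.5 mm out of line towards the shaker's +y. Axes as the shaker's.
- platform_grip (a point): grasp point of the loose blue flask platform, a flat plate 164 x 164 x 8 mm, about 0.6 kg: inside the black grip rib at its centre, 28 mm above the plate's top face, 36 mm above its underside. Rib 14 mm thick (x), 44 mm long (y), 40 mm high. Seated, its axes match the shaker's and this point is 98 mm above the shaker's underside, on its z axis.
- platform_bolt_hole (a point): centre of the platform's bolt hole (14 mm wide, through) at the plate's top face; axes as the platform's. The hole lies at (-46, 46) mm in the platform's axes; for the pins the plate has a round 10.5 mm hole at (70, 0) mm and a slot 14 (x) by 10.5 (y) mm at (-70, 14) mm.
- well_1 (a point): clip well 1 of the platform, at (46, 46) mm in the platform's axes: centre of the spot where a flask stands, at the plate's top face. Four steel clips 17 mm high stand round it, 31 mm from the centre at the foot and leaning outwards.
- well_2 (a point): clip well 2 of the platform, at (46, -46) mm in the platform's axes: centre of the spot where a flask stands, at the plate's top face. Four steel clips 17 mm high stand round it, 31 mm from the centre at the foot and leaning outwards.
- well_3 (a point): clip well 3 of the platform, at (-46, -46) mm in the platform's axes: centre of the spot where a flask stands, at the plate's top face. Four steel clips 17 mm high stand round it, 31 mm from the centre at the foot and leaning outwards.
- drift_grip (a point): grasp point of the steel drift (0.1 kg), on its axis (z up) in the orange handle (18 mm thick, from 5 to 54 mm above the collar's underside), 30 mm above the underside of the collar (24 mm across). Below the collar the shank is 12.6 mm thick for 14 mm, then tapers over 30 mm to a 4 mm tip 44 mm below the collar. Starts upright in the stand, collar on its top.
- bolt_grip (a point): grasp point of the push-in bolt (no turning needed), on its axis (z up) in its black knurled head (16 mm thick, from 5 to 46 mm above the flange's underside), 27 mm above the underside of its flange (26 mm across). Shank 11.5 mm thick, 30 mm long, nose bevelled by 1 mm only. Starts upright in the stand, flange on its top.
- stand_drift_hole (a point): mouth of the drift's own hole in the fixed grey tool stand (130 x 56 mm with a black foot 138 x 64 mm, 56 mm high), hole 15.5 mm wide, 52 mm deep; the bolt's hole is 70 mm along the stand's -y axis from it. Axes as the stand's, z up.
- flask_1_mid (a point): glass conical flask 1 (alike; two or three of them are present), 58 mm across the base, 105 mm high, 0.11 kg: point on its axis half-way up, 52 mm above its base, z up. The straight neck, 27 mm thick, runs from 22 to 52 mm above this point; grasp it there.
- flask_1: flask 1: centre of its underside
- flask_2_mid (a point): glass conical flask 2 (alike; two or three of them are present), 58 mm across the base, 105 mm high, 0.11 kg: point on its axis half-way up, 52 mm above its base, z up. The straight neck, 27 mm thick, runs from 22 to 52 mm above this point; grasp it there.
- flask_2: flask 2: centre of its underside
- flask_3_mid (a point): glass conical flask 3 (alike; two or three of them are present), 58 mm across the base, 105 mm high, 0.11 kg: point on its axis half-way up, 52 mm above its base, z up. The straight neck, 27 mm thick, runs from 22 to 52 mm above this point; grasp it there.
- flask_3: flask 3: centre of its underside
- stopwatch: round black stopwatch, 73 x 62 x 18 mm; centre of its underside. Bystander: leave it alone.
- petri_dish: petri dish, 67 mm across, 16 mm high; centre of its underside. Bystander: leave it alone.
- white_jar: white jar with a red cap, 44 mm across, 59 mm high; centre of its underside. Bystander: leave it alone.
Not all that is in view belongs to the job. There is more than one size of the part that bears platform_grip; the job needs the larger. What is shaped like the flask_1 but pink is not meant.

How it is judged (in metres and radians):
On the way, in this order (a step that is already met when the one before it is completed fails the run):
1. the platform lies flat on the shaker deck, over both pins (x of platform_grip in the frame of shaker between -0.004 and 0.004 m and y of platform_grip in the frame of shaker between -0.004 and 0.004 m and z of platform_grip in the frame of shaker below 0.1005 m and angle between the x axis of platform_grip and the x axis of shaker, either way round below 0.05 rad and y of platform_bolt_hole in the frame of shaker above 0.03 m), for 0.2 s.
2. the drift, pushed through the platform's bolt hole, has brought the nut bar's hole into line with it (2 mm) (all of step 1 and horizontal distance between platform_bolt_hole and nut_bar_hole below 0.002 m and horizontal distance between drift_grip and platform_bolt_hole below 0.008 m and z of drift_grip in the frame of platform_grip below 0.0195 m), for 0.2 s.
3. the bolt is fully home through both holes (all of step 1 and horizontal distance between bolt_grip and platform_bolt_hole below 0.005 m and z of bolt_grip in the frame of platform_bolt_hole below 0.0295 m and angle between bolt_grip's own z axis and vertical below 0.1 rad), for 0.2 s.
At the end, for the whole second after the job is handed in: Platform flat over both pins (4 mm, 0.05 rad); bolt home (flange within 2.5 mm of the platform, 5 mm of the hole), the two holes within 3 mm; drift upright in its own stand hole (collar within 4 mm of the top); every flask present upright and still in a well (6 mm, 0.1 rad) (all of step 3 and horizontal distance between platform_bolt_hole and nut_bar_hole below 0.003 m and horizontal distance between drift_grip and stand_drift_hole below 0.008 m and z of drift_grip in the frame of stand_drift_hole below 0.034 m and angle between drift_grip's own z axis and vertical below 0.15 rad and angle between each of flask_1_mid, flask_2_mid, flask_3_mid's own z axis and vertical below 0.1 rad and ((horizontal distance between flask_1_mid and well_1 below 0.006 m and z of flask_1_mid in the frame of well_1 between 0.045 and 0.0565 m) or (horizontal distance between flask_1_mid and well_2 below 0.006 m and z of flask_1_mid in the frame of well_2 between 0.045 and 0.0565 m) or (horizontal distance between flask_1_mid and well_3 below 0.006 m and z of flask_1_mid in the frame of well_3 between 0.045 and 0.0565 m)) and linear speed of each of flask_1, flask_2, flask_3 below 0.02 m/s and ((horizontal distance between flask_2_mid and well_1 below 0.006 m and z of flask_2_mid in the frame of well_1 between 0.045 and 0.0565 m) or (horizontal distance between flask_2_mid and well_2 below 0.006 m and z of flask_2_mid in the frame of well_2 between 0.045 and 0.0565 m) or (horizontal distance between flask_2_mid and well_3 below 0.006 m and z of flask_2_mid in the frame of well_3 between 0.045 and 0.0565 m)) and ((horizontal distance between flask_3_mid and well_1 below 0.006 m and z of flask_3_mid in the frame of well_1 between 0.045 and 0.0565 m) or (horizontal distance between flask_3_mid and well_2 below 0.006 m and z of flask_3_mid in the frame of well_2 between 0.045 and 0.0565 m) or (horizontal distance between flask_3_mid and well_3 below 0.006 m and z of flask_3_mid in the frame of well_3 between 0.045 and 0.0565 m))); the robot touches nothing.
It fails at once if a bystander (stopwatch, petri dish, white jar) is moved by more than 25 mm (distance of any of stopwatch, petri_dish, white_jar from where it was at the start of the episode above 0.025 m).
Of flask_1, flask_2, flask_3 only 2 to 3 are there at a start; the rules pass over those that are not, and their reading is None.
At some moment in a run one of flask_1, flask_2, flask_3, platform may be knocked a few centimetres aside while the robot is not near it.
It also fails if it takes over 210 s, if anything falls off the work surface, if the arm or the gripper's body presses on something with over 40 N, if the wrist force passes 120 N, or if a joint passes its speed limit or range.

## Working session

There is one attempt and no reset: what is moved stays moved. The work goes in short steps, Python scripts to look and compute and a tool call to move; the robot and the scene stay as the last step left them, time stands still between calls to the robot, and variables do not carry over. Pictures are saved under pics/ and viewed, and the job is handed in when it is done.

Besides the shell and the picture viewer there is one more tool, called after ">>>" as a command line: name --argument value ..., lists and objects as JSON in quotes. servo_tool: Moves the arm, as the interface text tells. Its arguments: {"type":"object","properties":{"plan":{"type":"array"},"squeeze":{"type":"number"}},"required":["plan"]}

```bash
ls; mkdir -p pics; python3 - <<'E'
from workcell import env
import cv2
print(env.state())
for n in ("side","top"):
    f=env.grab_frame(n)
    cv2.imwrite(f"pics/{n}0.png",f["pixels"][:,:,::-1])
    print(n,{k:v for k,v in f.items() if k!="pixels"})
E
```

```text
pics
{'time_s': 0.0, 'qpos': array([-6.80664698e+01,  1.83516513e+01,  8.97054877e+01,  7.79863800e-04,
        7.20440180e+01, -1.14603338e+00]), 'qvel': array([ 0.07280929, -0.05864146,  0.09206415, -0.03055409, -0.13829   ,
        0.06767191]), 'effort': array([ 5.05025000e-04, -4.12458837e+01, -2.31973225e+01,  7.25919474e-02,
        4.55339835e-02, -1.12858261e-04]), 'ee_pos': array([ 225.22217807, -528.51280815,  213.1264033 ]), 'ee_rot': array([-1.79997235e+02,  1.01121995e-01, -6.69206751e+01]), 'force': array([-0.09913568, -0.07184555, -0.26108724]), 'torque': array([-0.00449145,  0.0057805 , -0.03623122]), 'gripper_width': 91.66824724852441}
side {'intrinsics': array([[397.46753985,   0.        , 275.82761662],
       [  0.        , 397.46753985, 218.84475979],
       [  0.        ,   0.        ,   1.        ]]), 'eye': array([101.76281781, 835.52858236, 671.03596062]), 'attitude': array([  58.51787406,   -1.25038104, -154.90540372])}
top {'intrinsics': array([[517.98701753,   0.        , 283.55566182],
       [  0.        , 517.98701753, 205.46766065],
       [  0.        ,   0.        ,   1.        ]]), 'eye': array([ 243.83245679,  -41.43697309, 1548.4795845 ]), 'attitude': array([ 10.01455391,  -0.68275708, -89.61297569])}
```

View pics/side0.png

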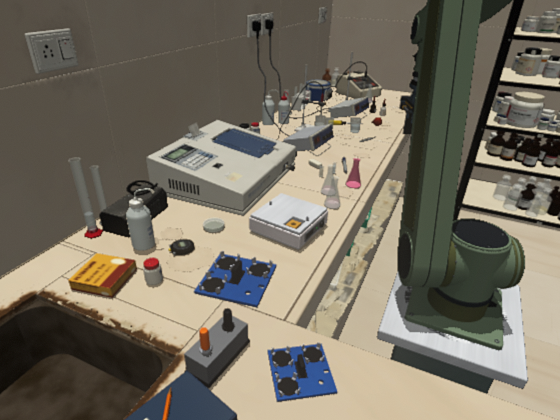

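View pics/top0.png

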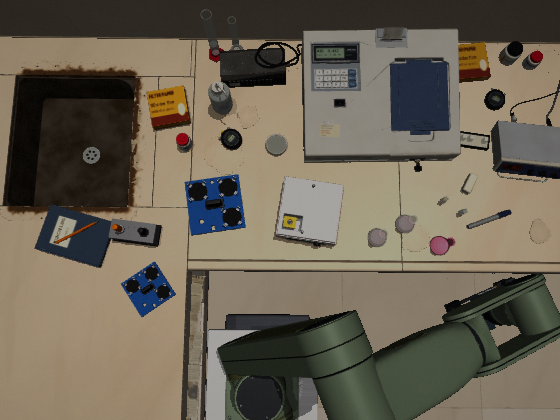

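```bash
cat > h.py <<'E'
import numpy as np, cv2
from scipy.spatial.transform import Rotation as R
from scipy.optimize import least_squares
from workcell import env
class Cam:
    def __init__(s,f):
        s.K=np.array(f["intrinsics"]);s.e=np.array(f["eye"]);s.R=R.from_euler("xyz",f["attitude"],degrees=True).as_matrix();s.img=f["pixels"][:,:,::-1].copy()
    def proj(s,P):
        p=(np.atleast_2d(P)-s.e)@s.R; q=np.c_[p[:,0],-p[:,1],-p[:,2]]@s.K.T
        return q[:,:2]/q[:,2:]
    def plane(s,uv,z):
        uv=np.atleast_2d(np.array(uv,float)); d=np.c_[uv,np.ones(len(uv))]@np.linalg.inv(s.K).T
        d=(d*[1,-1,-1])@s.R.T
        return s.e+d*((z-s.e[2])/d[:,2])[:,None]
def cam(n): return Cam(env.grab_frame(n))
def crop(c,u,v,w,h,k,name):
    im=c.img[v:v+h,u:u+w]; im=cv2.resize(im,None,fx=k,fy=k,interpolation=cv2.INTER_CUBIC)
    for i in range(0,w,10):
        cv2.putText(im,str(u+i),(i*k,8),0,.3,(0,255,255),1) if i%20==0 else 0; cv2.line(im,(i*k,0),(i*k,4),(0,255,255),1)
    for i in range(0,h,10):
        cv2.putText(im,str(v+i),(0,i*k+4),0,.3,(0,255,255),1) if i%20==0 else 0; cv2.line(im,(0,i*k),(4,i*k),(0,255,255),1)
    cv2.imwrite("pics/"+name,im)
def tri(ca,ua,cb,ub):
    def f(P): return np.r_[ca.proj(P)[0]-ua, cb.proj(P)[0]-ub]
    r=least_squares(f,[500,0,50]); return r.x,np.abs(r.fun).max()
def show():
    s=env.state()
    print({k:np.round(s[k],1) for k in("time_s","qpos","ee_pos","ee_rot","force","torque","gripper_width")})
E
python3 - <<'E'
from h import *
t=cam("top");s=cam("side")
crop(t,100,165,180,150,4,"t1.png")
crop(t,265,165,200,100,4,"t2.png")
crop(s,180,180,200,150,4,"s1.png")
crop(s,170,290,180,120,4,"s2.png")
E
```

```text
(no output)
```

View pics/t1.png

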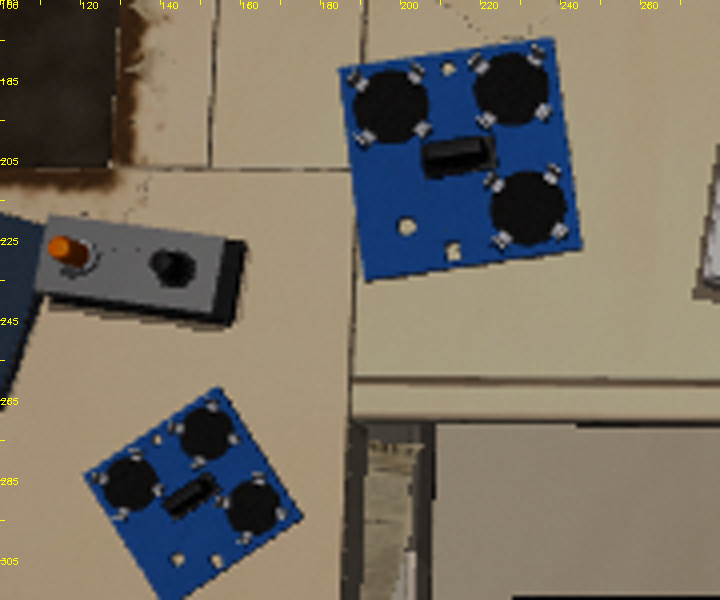

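View pics/t2.png

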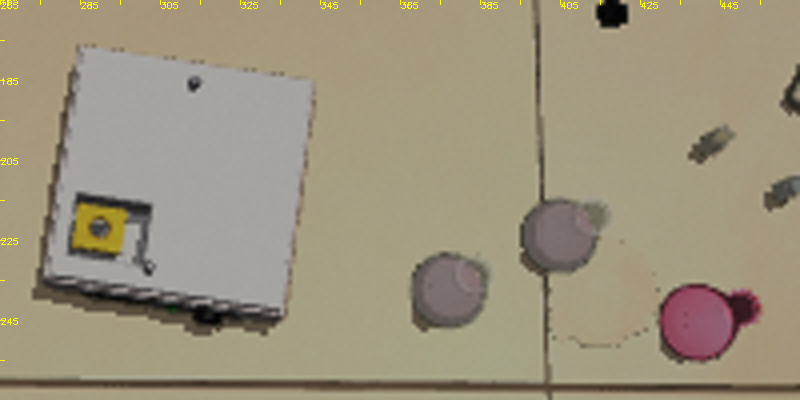

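View pics/s1.png

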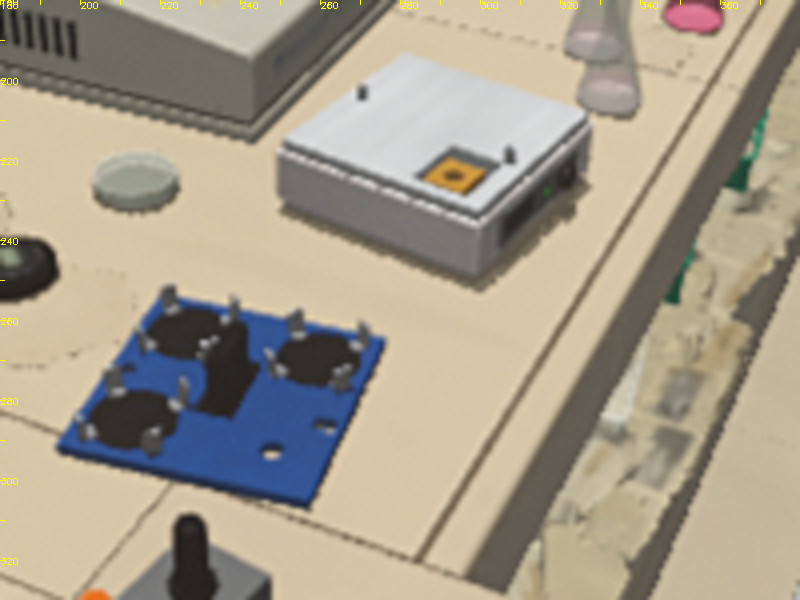

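View pics/s2.png

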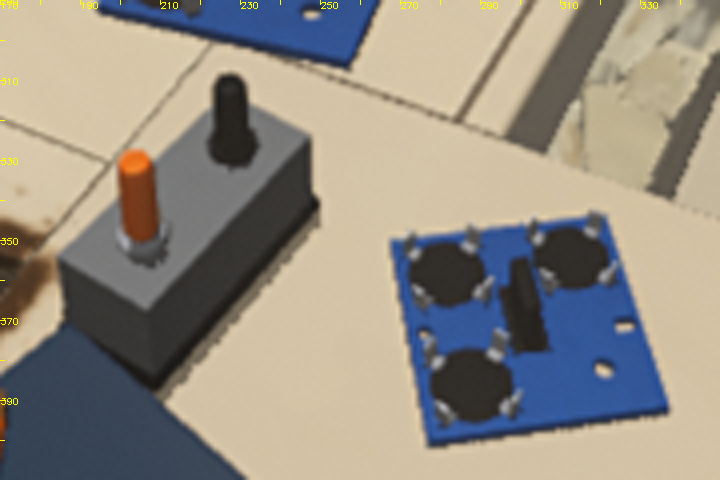

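```bash
cat >> h.py <<'E'
def fit(model, obs, z0, x0):
    """obs: list of (cam, [(uv)...], [model pts]) ; pose x,y,yaw, z fixed"""
    def f(p):
        c,s=np.cos(p[2]),np.sin(p[2]); out=[]
        for cm,uv,pts in obs:
            pts=np.array(pts,float); W=np.c_[p[0]+c*pts[:,0]-s*pts[:,1],p[1]+s*pts[:,0]+c*pts[:,1],pts[:,2]+z0]
            out.append((cm.proj(W)-np.array(uv)).ravel())
        return np.concatenate(out)
    r=least_squares(f,x0,loss="soft_l1"); e=f(r.x)
    return np.r_[r.x[:2],np.degrees(r.x[2])],np.sqrt((e**2).mean()),np.round(e.reshape(-1,2),1)
E
python3 - <<'E'
from h import *
t=cam("top");s=cam("side")
a=82
pt=(t,[(185,182),(238.3,174.5),(245.5,227.5),(191.5,235.5),(201.8,221.5),(213.3,228),(212,182)],[(a,a,8),(a,-a,8),(-a,-a,8),(-a,a,8),(-46,46,8),(-70,14,8),(70,0,8)])
ps=(s,[(276,265),(221.2,253),(195,291.7),(257,305.5),(248,292.7),(261.2,286.2)],[(-a,-a,8),(a,-a,8),(a,a,8),(-a,a,8),(-46,46,8),(-70,14,8)])
d=89
kt=(t,[(284.5,176.2),(343.7,185),(276,234.5),(313.5,185.8),(302,232)],[(d,d,62),(d,-d,62),(-d,d,62),(70,0,75),(-70,14,75)])
ks=(s,[(282.5,193.7),(327.5,210.5),(299.5,233),(250,217.5),(270.2,201.5),(307.2,217)],[(d,-d,62),(-d,-d,62),(-d,d,62),(d,d,62),(70,0,75),(-70,14,75)])
for nm,A,B in(("plat",pt,ps),("shaker",kt,ks)):
    for o in ([A],[B],[A,B]):
        x,e,r=fit(None,o,0,[500,50,0]); print(nm,np.round(x,1),round(e,2)); 
        if len(o)==2: print(r.tolist())
g=lambda u,z:np.round(t.plane(u,z)[0],1)
print("nuthole",g((289.5,222),61), "bolttop",g((142.5,231),103),"drifttop",g((115.5,226.5),110))
print(tri(t,(115,226),s,(203.5,330)),tri(t,(143.5,230.5),s,(227.3,310)))
# flasks: top-view mouth
E
```

```text
plat [ 517.   148.7 -351.1] 0.17
plat [  514.1   153.9 -3591.5] 0.56
plat [516.3 150.1   8.6] 0.74
[[-0.5, 0.2], [-0.2, 0.3], [-0.4, 0.2], [-1.0, -0.1], [-0.6, 0.4], [-0.6, 0.2], [-0.2, 0.3], [0.8, -1.4], [-0.7, -0.7], [-1.0, -1.7], [0.3, -1.1], [0.1, -1.3], [0.3, -1.0]]
shaker [ 494.4 -134.7   -8.1] 0.43
shaker [ 490.8 -124.7   -9.1] 1.32
shaker [ 494.1 -133.    -8.7] 1.32
[[-0.4, -0.5], [0.2, 0.2], [-1.6, 0.6], [-0.1, -0.1], [-0.7, 0.1], [-1.3, -2.0], [1.8, -3.0], [0.3, 0.3], [-1.4, -3.4], [0.6, -1.1], [0.5, -1.0]]
nuthole [458.1 -75.   61. ] bolttop [423.1 337.6 103. ] drifttop [434.3 411.5 110. ]
(array([435.00389391, 413.8766854 , 105.28726317]), np.float64(0.45333060704621175)) (array([427.77812657, 338.41877628,  92.49245676]), np.float64(0.6777124770160867))
```

```bash
cat >> h.py <<'E'
def rows(tgt,yaw,n,claw,start=None):
    """print n rows from the current pose to tgt (world TCP), tool down with yaw."""
    s=env.state()
    p,r=(s["ee_pos"],s["ee_rot"]) if start is None else start
    R0=R.from_euler("xyz",r,degrees=True); R1=R.from_euler("xyz",[180,0,yaw],degrees=True)
    rv=(R0.inv()*R1).as_rotvec(degrees=True); d=(np.array(tgt)-p)/n
    out=[]
    for i in range(n):
        Ri=R0*R.from_rotvec(rv*i/n,degrees=True)
        out.append([(rv/n).round(1).tolist(),(Ri.inv().apply(d)).round(0 if np.abs(d).max()>8 else 1).tolist(),claw])
    print("total mm",np.round(np.array(tgt)-p,1),"per row",np.linalg.norm(d).round(1),"rv",rv.round(1))
    print(str(out).replace(" ","").replace("-0.0","0").replace(".0,",",").replace(".0]","]"))
E
python3 -c "
from h import *
rows([517,149,190],8.9,12,40)"
```

```text
total mm [291.6 677.8 -23.7] per row 61.5 rv [ -0.    0.  -75.8]
[[[0,0,-6.3],[-42,-45,2],40],[[0,0,-6.3],[-37,-49,2],40],[[0,0,-6.3],[-32,-53,2],40],[[0,0,-6.3],[-26,-56,2],40],[[0,0,-6.3],[-19,-58,2],40],[[0,0,-6.3],[-13,-60,2],40],[[0,0,-6.3],[-6,-61,2],40],[[0,0,-6.3],[1,-61,2],40],[[0,0,-6.3],[7,-61,2],40],[[0,0,-6.3],[14,-60,2],40],[[0,0,-6.3],[21,-58,2],40],[[0,0,-6.3],[27,-55,2],40]]
```

>>> servo_tool --plan '[[[0,0,-6.3],[-42,-45,2],40],[[0,0,-6.3],[-37,-49,2],40],[[0,0,-6.3],[-32,-53,2],40],[[0,0,-6.3],[-26,-56,2],40],[[0,0,-6.3],[-19,-58,2],40],[[0,0,-6.3],[-13,-60,2],40],[[0,0,-6.3],[-6,-61,2],40],[[0,0,-6.3],[1,-61,2],40],[[0,0,-6.3],[7,-61,2],40],[[0,0,-6.3],[14,-60,2],40]]' --squeeze 40

```text
time_s: 1.55
ee_pos: [466.9, 45.1, 194.0]
ee_rot: [179.8, -0.5, -2.4]
force: [0.9, -0.4, 0.7]
gripper_width: 39.9
```

```bash
python3 -c "
from h import *
show()
rows([517,149,120],8.9,4,40)"
```

```text
{'time_s': np.float64(1.6), 'qpos': array([  4.3,   9.4, 104.9,  -0.2,  65.2,   6.7]), 'ee_pos': array([466.9,  45.1, 194. ]), 'ee_rot': array([179.8,  -0.5,  -2.4]), 'force': array([ 0.9, -0.4,  0.7]), 'torque': array([-0.1, -0.1,  0.1]), 'gripper_width': np.float64(39.9)}
total mm [ 50.1 103.9 -74. ] per row 34.3 rv [  0.2  -0.5 -11.3]
[[[0.1,-0.1,-2.8],[11,-27,19],40],[[0.1,-0.1,-2.8],[13,-26,19],40],[[0.1,-0.1,-2.8],[14,-25,19],40],[[0.1,-0.1,-2.8],[15,-25,19],40]]
```

>>> servo_tool --plan '[[[0.1,-0.1,-2.8],[11,-27,19],40],[[0.1,-0.1,-2.8],[13,-26,19],40],[[0.1,-0.1,-2.8],[14,-25,19],40],[[0.1,-0.1,-2.8],[15,-25,19],40],[[0,0,0],[0,0,30],40],[[0,0,0],[0,0,25],40],[[0,0,0],[0,0,0],40],[[0,0,0],[0,0,0],40],[[0,0,0],[0,0,0],40],[[0,0,0],[0,0,0],40]]'

```text
time_s: 2.8
ee_pos: [522.4, 160.0, 62.8]
ee_rot: [-179.8, -0.6, 9.7]
force: [-0.1, -0.2, -0.4]
gripper_width: 40.0
```

```bash
python3 -c "
from h import *
show()
rows([517,149,20],8.9,5,40)
t=cam('top');s=cam('side')
crop(t,165,120,180,140,4,'t3.png')
crop(s,150,180,200,150,4,'s3.png')
"
```

```text
{'time_s': np.float64(2.8), 'qpos': array([ 15.7,  23.6, 105.9,   0.2,  50. ,   5.8]), 'ee_pos': array([522.4, 160. ,  62.8]), 'ee_rot': array([-179.8,   -0.6,    9.7]), 'force': array([-0.1, -0.2, -0.4]), 'torque': array([-0. , -0.1,  0. ]), 'gripper_width': np.float64(40.0)}
total mm [ -5.4 -11.  -42.8] per row 8.9 rv [-0.2 -0.6  0.8]
[[[0,-0.1,0.2],[-2,2,9],40],[[0,-0.1,0.2],[-1,2,9],40],[[0,-0.1,0.2],[-1,2,9],40],[[0,-0.1,0.2],[-1,2,9],40],[[0,-0.1,0.2],[-1,2,9],40]]
```

View pics/s3.png

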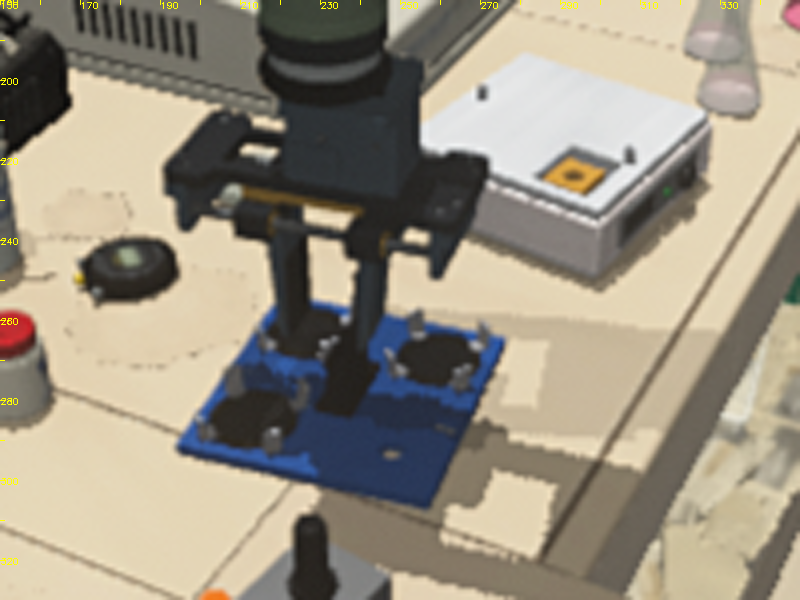

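View pics/t3.png

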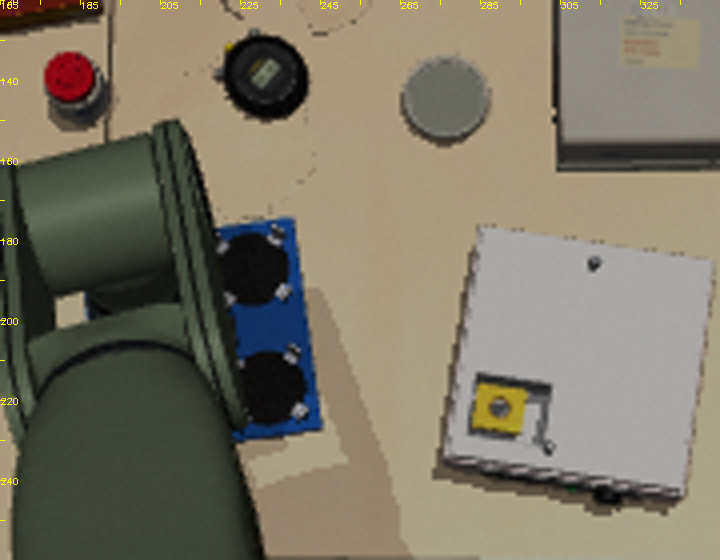

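```bash
python3 -c "
from h import *
s=cam('side')
p=env.state()['ee_pos']; a=np.radians(9.7); x=np.array([np.cos(a),np.sin(a),0]);y=np.array([np.sin(a),-np.cos(a),0])
for i in (20,27,33,-20,-27,-33):
  for j in (-16,16): print(i,j,s.proj(p+i*x+j*y).round(1)*1, ((s.proj(p+i*x+j*y)-[150,180])*4).round())
"
```

```text
20 -16 [[222.8 263.1]] [[291. 333.]]
20 16 [[227.6 255.7]] [[310. 303.]]
27 -16 [[220.2 262.6]] [[281. 330.]]
27 16 [[225.  255.2]] [[300. 301.]]
33 -16 [[217.9 262.2]] [[272. 329.]]
33 16 [[222.8 254.8]] [[291. 299.]]
-20 -16 [[238.1 266.1]] [[352. 344.]]
-20 16 [[242.5 258.5]] [[370. 314.]]
-27 -16 [[240.8 266.6]] [[363. 346.]]
-27 16 [[245.1 259. ]] [[380. 316.]]
-33 -16 [[243.1 267. ]] [[373. 348.]]
-33 16 [[247.4 259.4]] [[390. 318.]]
```

>>> servo_tool --plan '[[[-0.2,-0.6,0.8],[-4,5,5],40],[[0,0,0],[-3,5,5],40],[[0,0,0],[0,0,0],40],[[0,0,0],[0,0,0],40],[[0,0,0],[0,0,0],40],[[0,0,0],[0,0,0],40],[[0,0,0],[0,0,0],40],[[0,0,0],[0,0,0],40],[[0,0,0],[0,0,0],40],[[0,0,0],[0,0,0],40]]'

```text
time_s: 4.2
ee_pos: [516.5, 148.1, 51.8]
ee_rot: [-180.0, 0.1, 8.9]
force: [-0.0, -0.2, 0.4]
gripper_width: 40.0
```

```bash
python3 -c "
from h import *
show()
rows([517,149,20],8.9,5,40)
"
```

```text
{'time_s': np.float64(4.2), 'qpos': array([ 14.8,  24. , 107.2,   0. ,  48.9,   5.9]), 'ee_pos': array([516.5, 148.1,  51.8]), 'ee_rot': array([-1.8e+02,  1.0e-01,  8.9e+00]), 'force': array([-0. , -0.2,  0.4]), 'torque': array([-0. , -0.1,  0. ]), 'gripper_width': np.float64(40.0)}
total mm [  0.5   0.9 -31.8] per row 6.4 rv [-0.   0.1 -0. ]
[[[0,0,0],[0.1,-0.2,6.4],40],[[0,0,0],[0.1,-0.2,6.4],40],[[0,0,0],[0.1,-0.2,6.4],40],[[0,0,0],[0.1,-0.2,6.4],40],[[0,0,0],[0.1,-0.2,6.4],40]]
```

>>> servo_tool --plan '[[[0,0,0],[0.3,-0.5,10],40],[[0,0,0],[0,0,10],40],[[0,0,0],[0,0,5],40],[[0,0,0],[0,0,1],40],[[0,0,0],[0,0,0],40],[[0,0,0],[0,0,0],5],[[0,0,0],[0,0,0],5],[[0,0,0],[0,0,0],5],[[0,0,0],[0,0,0],5],[[0,0,0],[0,0,0],5]]' --squeeze 60

```text
time_s: 5.45
ee_pos: [516.9, 149.1, 23.8]
ee_rot: [-180.0, 0.0, 8.9]
force: [0.0, 0.5, -1.2]
gripper_width: 13.6
```

```bash
python3 -c "
from h import *
show()
"
```

```text
{'time_s': np.float64(5.4), 'qpos': array([1.480e+01, 2.610e+01, 1.088e+02, 1.000e-01, 4.510e+01, 5.900e+00]), 'ee_pos': array([516.9, 149.1,  23.8]), 'ee_rot': array([-180. ,    0. ,    8.9]), 'force': array([ 0. ,  0.5, -1.2]), 'torque': array([ 0.1, -0.2,  0. ]), 'gripper_width': np.float64(13.6)}
```

>>> servo_tool --plan '[[[0,0,0],[0,0,-20],5],[[0,0,0],[0,0,-40],5],[[0,0,0],[0,0,-40],5],[[0,0,1.5],[0,20,-30],5],[[0,0,3],[0,40,-20],5],[[0,0,3],[0,40,0],5],[[0,0,3],[0,40,0],5],[[0,0,3],[0,40,0],5],[[0,0,2],[0,30,0],5],[[0,0,0],[0,0,0],5]]'

```text
time_s: 6.7
ee_pos: [513.9, -68.6, 165.4]
ee_rot: [179.4, 2.0, -7.0]
force: [-0.9, 0.8, -7.1]
gripper_width: 13.7
```

```bash
python3 -c "
from h import *
show()
s=cam('side');t=cam('top')
cv2.imwrite('pics/s4.png',s.img)
crop(t,265,165,100,100,7,'t4.png')
rows([494.4,-134.7,130],-8.1,5,5)
"
```

```text
{'time_s': np.float64(6.7), 'qpos': array([-8.4, 16.4, 99.9, -0.7, 65.7, -1.1]), 'ee_pos': array([513.9, -68.6, 165.4]), 'ee_rot': array([179.4,   2. ,  -7. ]), 'force': array([-0.9,  0.8, -7.1]), 'torque': array([ 0.1, -0.1, -0. ]), 'gripper_width': np.float64(13.7)}
total mm [-19.8 -68.  -35.5] per row 15.9 rv [0.6 1.9 1.2]
[[[0.1,0.4,0.2],[-2,14,7],5],[[0.1,0.4,0.2],[-2,14,7],5],[[0.1,0.4,0.2],[-2,14,7],5],[[0.1,0.4,0.2],[-2,14,7],5],[[0.1,0.4,0.2],[-2,14,7],5]]
```

View pics/s4.png

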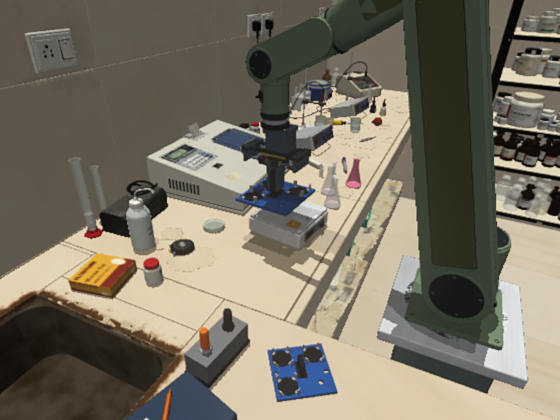

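View pics/t4.png

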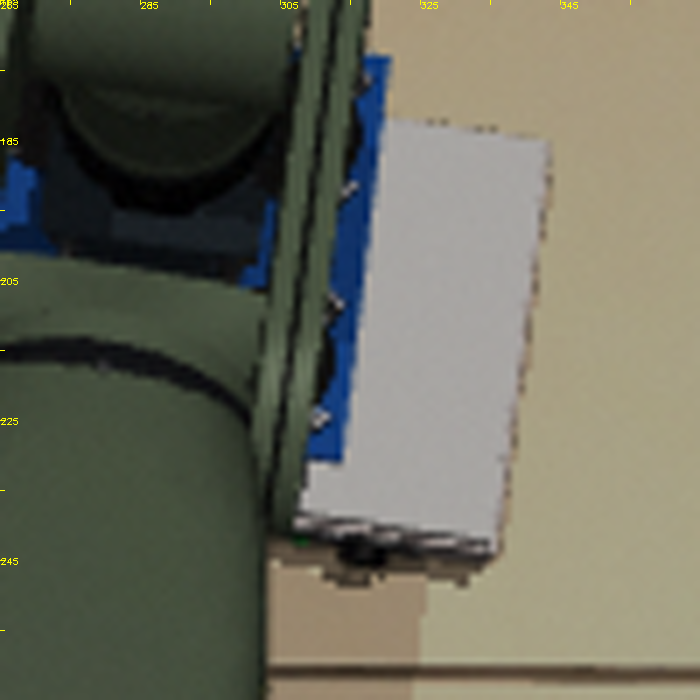

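```bash
python3 -c "
from h import *
t=cam('top'); im=cv2.imread('pics/top0.png'); t.img=im
crop(t,270,165,80,85,8,'t5.png')
g=cv2.cvtColor(im,cv2.COLOR_BGR2GRAY).astype(int)
print(g[180:192,307:320]); print(g[224:238,295:310]); print(g[214:230,280:298])
"
```

```text
[[164 163 162 160 152 146 119 144 114 152 154 154 153]
 [162 164 164 165 164 163 164 163 163 163 153 150 140]
 [164 163 164 164 163 163 164 164 163 164 164 164 163]
 [164 164 164 163 165 163 163 161 163 164 163 163 163]
 [164 164 163 163 164 128 107 106 161 162 164 165 163]
 [164 164 163 163 164  58 102  85 126 162 163 164 164]
 [164 162 163 163 164  58  36  46 159 163 163 163 164]
 [163 163 164 163 163 105  63 160 164 163 163 164 164]
 [162 162 165 163 164 164 163 163 164 163 162 164 163]
 [164 165 164 163 163 164 164 163 164 164 163 163 164]
 [164 164 163 165 164 163 162 162 164 164 164 163 164]
 [163 163 165 164 164 165 164 164 165 163 163 163 163]]
[[146 162 163 163 162 101  72 159 163 166 164 164 164 163 165]
 [144 162 164 164 101  97  90 161 163 163 164 164 164 164 164]
 [152 164 165 163 101  95 105 161 164 164 164 163 164 163 164]
 [158 164 164 164 101  80 119 161 163 164 164 164 163 162 164]
 [128 163 164 161 104  83 147 163 164 165 164 163 163 163 164]
 [163 164 163 105 101  91 144 161 163 164 164 163 164 164 165]
 [154 156 163 104  98  77  95 104 160 164 163 164 162 163 162
[... 944 characters left out ...]
120 138 138 137  90  99]
 [163 165 123  85 138 141 139  77  66  65  63  65  83 138 141 141 157 164]
 [163 163 108  85 136 138 140  92  65  64  66  95  92 139 143 142 158 165]
 [163 164 100 117 137 138 139 113  72  67  96  94 125 143 144 142 163 164]
 [164 163  72 118 135 138 136 139 123 103 119 112 136 140 139 146 162 163]
 [163 154  76 119 140 139 142 141 140 140 139 138 138 138 138 144 162 164]
 [165 153  67 107 109 109 138 140 139 142 142 142 144 143 144 152 164 165]
 [164 153  66  56  58  48  58  86  57  81 108 111 138 142 142 158 164 164]
 [163 143  86  81  99  71  68  66  65  68  57  58  47  64  91 128 163 164]
 [164 163 164 153 153 130 120 107  87  82  70  70  69  71 160 163 164 163]]
```

View pics/t5.png

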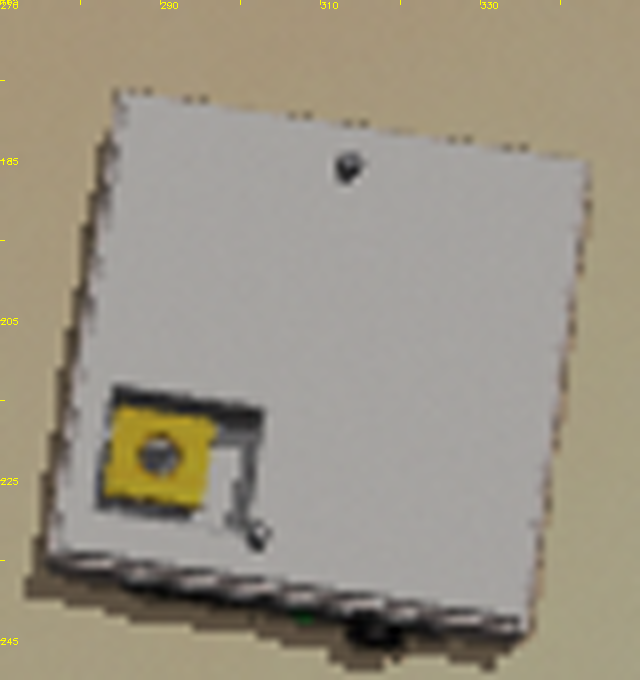

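```bash
python3 -c "
from h import *
t=cam('top');d=89
a=(t,[(284.4,176.5),(343.7,185),(276,233.8),(336.3,241.9)],[(d,d,62),(d,-d,62),(-d,d,62),(-d,-d,62)])
b=(t,[(313.9,186),(302.5,232.3)],[(70,0,69),(-70,14,69)])
b2=(t,[(313.9,186),(302.5,232.3)],[(70,0,73),(-70,14,73)])
for o in([a],[b],[b2],[a,b]):
  x,e,r=fit(0,o,0,[490,-130,0]);print(x.round(2),round(e,2),r.tolist())
print(t.plane((289.9,221.9),61))
"
```

```text
[ 496.81 -134.8    -7.8 ] 0.95 [[-0.2, -1.3], [0.4, -1.3], [-0.6, 0.9], [0.3, 1.6]]
[ 494.6  -135.88   -8.  ] 0.03 [[0.0, -0.0], [-0.0, 0.0]]
[ 493.92 -135.64   -8.  ] 0.08 [[0.0, -0.1], [-0.0, 0.1]]
[ 495.39 -135.21   -7.84] 0.85 [[-0.0, -0.9], [0.6, -0.8], [-0.4, 1.3], [0.4, 2.1], [-0.3, -0.3], [-0.2, -0.2]]
[[458.40238919 -76.1174575   61.        ]]
```

>>> servo_tool --plan '[[[0.3,1,0.5],[-3,18,5],5],[[0.3,0.9,0.5],[-3,18,7],5],[[0,0,0],[-2,14,7],5],[[0,0,0],[0,3,5],5],[[0,0,0],[0,0,0],5],[[0,0,0],[0,0,0],5],[[0,0,0],[0,0,0],5],[[0,0,0],[0,0,0],5],[[0,0,0],[0,0,0],5],[[0,0,0],[0,0,0],5]]'

```text
time_s: 8.15
ee_pos: [499.9, -116.8, 141.3]
ee_rot: [-179.9, -0.1, -7.5]
force: [0.2, 0.1, -6.9]
gripper_width: 13.7
```

```bash
python3 -c "
from h import *
show()
rows([494.3,-135.4,110],-8.0,3,5)
"
```

```text
{'time_s': np.float64(8.2), 'qpos': array([-1.450e+01,  1.620e+01,  1.041e+02,  1.000e-01,  5.970e+01,
       -7.100e+00]), 'ee_pos': array([ 499.9, -116.8,  141.3]), 'ee_rot': array([-1.799e+02, -1.000e-01, -7.500e+00]), 'force': array([ 0.2,  0.1, -6.9]), 'torque': array([ 0. , -0.1, -0. ]), 'gripper_width': np.float64(13.7)}
total mm [ -5.6 -18.6 -31.3] per row 12.3 rv [-0.1 -0.1  0.5]
[[[0,0,0.2],[-1,6,10],5],[[0,0,0.2],[-1,6,10],5],[[0,0,0.2],[-1,6,10],5]]
```

>>> servo_tool --plan '[[[0,0,0.3],[-1,7,9],5],[[0,0,0.2],[-1,7,9],5],[[0,0,0],[-1,5,9],5],[[0,0,0],[0,0,3],5],[[0,0,0],[0,0,0],5],[[0,0,0],[0,0,0],5],[[0,0,0],[0,0,0],5],[[0,0,0],[0,0,0],5],[[0,0,0],[0,0,0],5],[[0,0,0],[0,0,0],5]]'

```text
time_s: 9.4
ee_pos: [494.2, -136.6, 109.3]
ee_rot: [-179.9, -0.2, -8.0]
force: [0.7, 0.8, -6.7]
gripper_width: 13.7
```

```bash
python3 -c "
from h import *
show()
rows([494.3,-135.4,110],-8.0,1,5)
s=cam('side');t=cam('top')
crop(s,215,140,140,110,5,'s5.png');crop(t,250,150,120,110,5,'t6.png')
"
```

```text
{'time_s': np.float64(9.4), 'qpos': array([-1.680e+01,  1.800e+01,  1.067e+02,  1.000e-01,  5.520e+01,
       -8.900e+00]), 'ee_pos': array([ 494.2, -136.6,  109.3]), 'ee_rot': array([-179.9,   -0.2,   -8. ]), 'force': array([ 0.7,  0.8, -6.7]), 'torque': array([-0. , -0.1, -0. ]), 'gripper_width': np.float64(13.7)}
total mm [0.1 1.2 0.7] per row 1.4 rv [-0.1 -0.2 -0. ]
[[[-0.1,-0.2,0],[-0.1,-1.2,-0.7],5]]
```

View pics/s5.png

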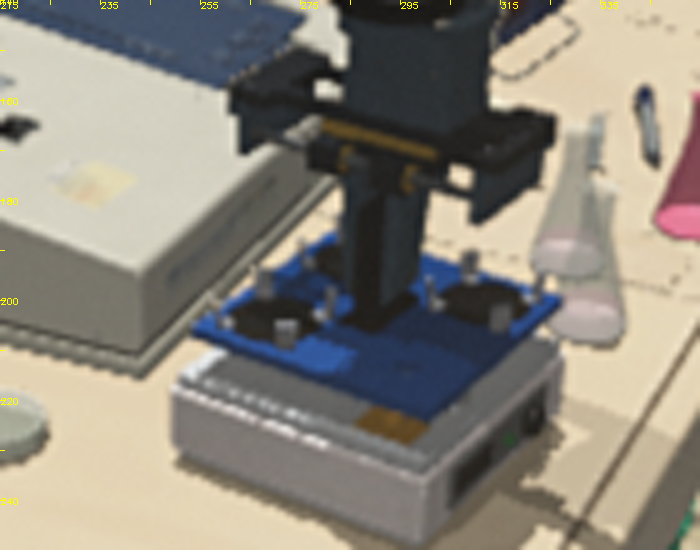

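View pics/t6.png

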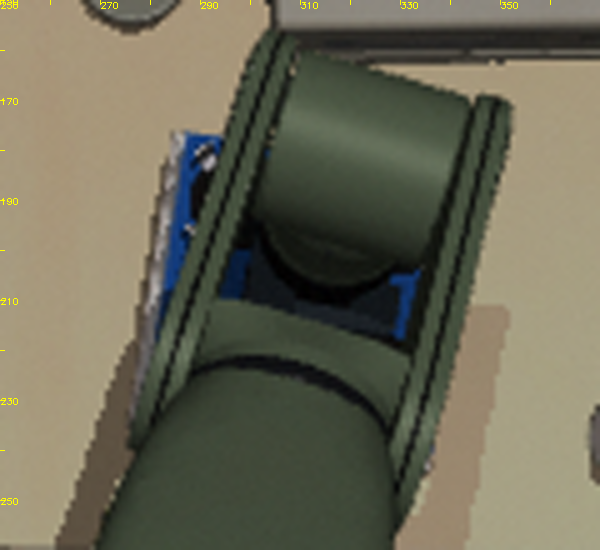

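```bash
python3 -c "
from h import *
s=cam('side');t=cam('top')
a=np.radians(-8)
def W(x,y,z,o=(494.2,-136.6)): return (o[0]+np.cos(a)*x-np.sin(a)*y,o[1]+np.sin(a)*x+np.cos(a)*y,z)
z=93.5
print((t.proj(W(82,82,z))-[250,150])*5)
for c in((82,82),(-82,-82),(-82,82)): print(((s.proj(W(*c,z))-[215,140])*5).round(), ((s.proj(W(*[k*89/82 for k in c],62,(494.3,-135.8)))-[215,140])*5).round())
"
```

```text
[[185.73657919 130.68258601]]
[[187. 322.]] [[170. 370.]]
[[562. 290.]] [[572. 334.]]
[[428. 406.]] [[428. 464.]]
```

>>> servo_tool --plan '[[[-0.1,-0.2,0],[0,-1.2,0],5],[[0,0,0],[0,0,3],5],[[0,0,0],[0,0,4],5],[[0,0,0],[0,0,0],5],[[0,0,0],[0,0,0],5],[[0,0,0],[0,0,2],5],[[0,0,0],[0,0,2],5],[[0,0,0],[0,0,2],5],[[0,0,0],[0,0,0],5],[[0,0,0],[0,0,0],5]]'

```text
time_s: 10.85
ee_pos: [495.0, -135.5, 95.5]
ee_rot: [180.0, -0.0, -8.0]
force: [0.4, -0.7, -6.7]
gripper_width: 13.5
```

```bash
python3 -c "
from h import *
show()
rows([494.3,-135.4,86],-8.0,1,5)
"
```

```text
{'time_s': np.float64(10.8), 'qpos': array([-16.6,  19. , 107.5,  -0. ,  53.4,  -8.5]), 'ee_pos': array([ 495. , -135.5,   95.5]), 'ee_rot': array([180.,  -0.,  -8.]), 'force': array([ 0.4, -0.7, -6.7]), 'torque': array([ 0.1, -0.2,  0. ]), 'gripper_width': np.float64(13.5)}
total mm [-0.7  0.1 -9.5] per row 9.5 rv [ 0. -0. -0.]
[[[0,0,0],[-1,0,9],5]]
```

>>> servo_tool --plan '[[[0,0,0],[-0.6,0,2],5],[[0,0,0],[0,0,2],5],[[0,0,0],[0,0,2],5],[[0,0,0],[0,0,2],5],[[0,0,0],[0,0,1],5],[[0,0,0],[0,0,1],5],[[0,0,0],[0,0,1],5],[[0,0,0],[0,0,0],5],[[0,0,0],[0,0,0],5],[[0,0,0],[0,0,0],5]]'

```text
time_s: 12.1
ee_pos: [495.6, -135.5, 85.9]
ee_rot: [180.0, -0.2, -8.0]
force: [-0.1, 0.4, -1.5]
gripper_width: 13.8
```

```bash
python3 -c "
from h import *
show()
s=cam('side');
crop(s,215,140,140,110,5,'s6.png')
"
```

```text
{'time_s': np.float64(12.1), 'qpos': array([-16.6,  19.7, 108.3,   0. ,  51.9,  -8.6]), 'ee_pos': array([ 495.6, -135.5,   85.9]), 'ee_rot': array([180. ,  -0.2,  -8. ]), 'force': array([-0.1,  0.4, -1.5]), 'torque': array([ 0.2,  0.1, -0. ]), 'gripper_width': np.float64(13.8)}
```

View pics/s6.png

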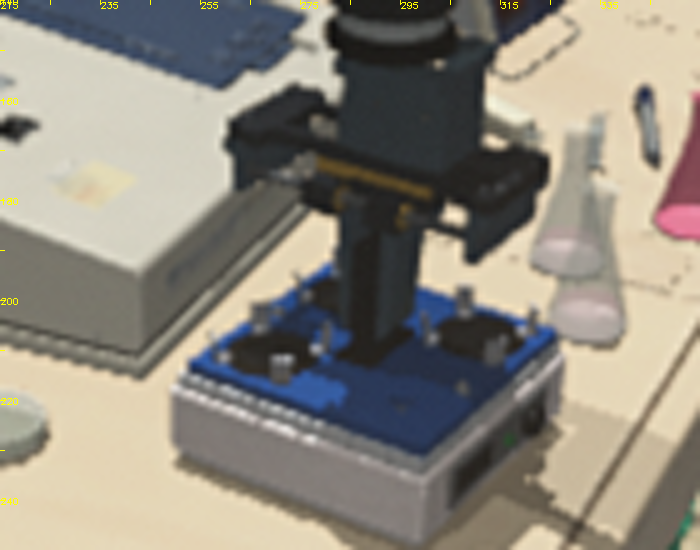

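>>> servo_tool --plan '[[[0,0,0],[0,0,0],45],[[0,0,0],[0,0,0],45],[[0,0,0],[0,0,0],45],[[0,0,0],[0,0,0],45],[[0,0,0],[0,0,-10],45],[[0,0,0],[0,0,-30],45],[[0,0,0],[0,0,-50],45],[[0,0,0],[0,-40,-20],45],[[0,0,0],[-5,-60,0],45],[[0,0,0],[-5,-60,0],45]]'

```text
time_s: 13.4
ee_pos: [509.7, 24.2, 203.5]
ee_rot: [179.9, -0.6, -8.5]
force: [0.7, 0.1, -0.4]
gripper_width: 45.1
```

```bash
python3 -c "
from h import *
show()
t=cam('top')
crop(t,90,200,80,65,9,'t7.png');
crop(t,265,160,100,90,7,'t8.png');
rows([434,411,190],-8.0,8,45)
"
```

```text
{'time_s': np.float64(13.4), 'qpos': array([ 1.5, 12.6, 99.2, -0.2, 67.6, 10.1]), 'ee_pos': array([509.7,  24.2, 203.5]), 'ee_rot': array([179.9,  -0.6,  -8.5]), 'force': array([ 0.7,  0.1, -0.4]), 'torque': array([ 0. , -0.1, -0. ]), 'gripper_width': np.float64(45.1)}
total mm [-75.8 379.6 -13.6] per row 48.4 rv [-0.3 -0.5 -0.2]
[[[0,-0.1,0],[-16,-46,2],45],[[0,-0.1,0],[-16,-46,2],45],[[0,-0.1,0],[-16,-46,2],45],[[0,-0.1,0],[-16,-46,2],45],[[0,-0.1,0],[-16,-46,2],45],[[0,-0.1,0],[-16,-46,2],45],[[0,-0.1,0],[-16,-46,2],45],[[0,-0.1,0],[-16,-46,2],45]]
```

View pics/t7.png

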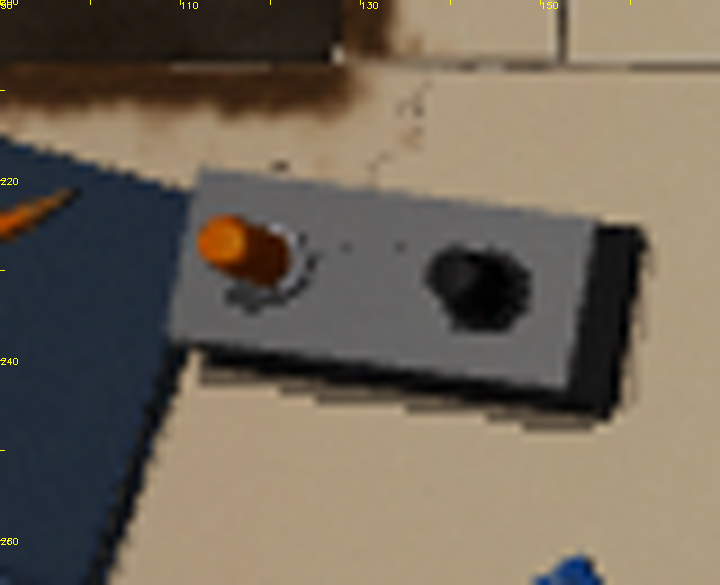

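View pics/t8.png

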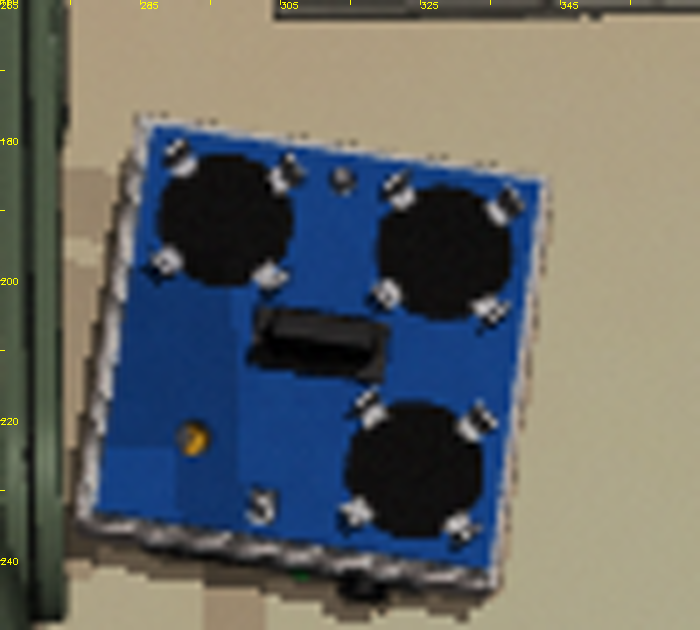

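```bash
python3 -c "
from h import *
t=cam('top')
o=(t,[(112.2,218.7),(156.3,224.4),(153,243.1),(109.1,237.2)],[(28,65,56),(28,-65,56),(-28,-65,56),(-28,65,56)])
x,e,r=fit(0,[o],0,[430,380,0]);print(x,e,r.tolist())
for n,u,z in(('drift top',(115,226.8),110),('collar',(120,229.1),59),('bolt top',(140.2,229.8),102),('flange',(144.4,232.4),59)):
  print(n,t.plane(u,z).round(1))
p=t.plane((292.4,222.2),70);print('bolt hole seen',p)
o=(t,[(286,177.5),(342.8,186),(335.2,241),(278.5,233.7)],[(82,82,70),(82,-82,70),(-82,-82,70),(-82,82,70)])
x,e,r=fit(0,[o],0,[490,-135,0]);print(x,e,r.tolist())
a=np.radians(-8);c,s=np.cos(a),np.sin(a)
print('hole from grip',495.6-46*c-46*s,-135.5-46*s+46*c)
"
```

```text
[429.24834836 378.36811956  -6.98696979] 0.2671270222139951 [[0.0, -0.3], [0.2, -0.2], [0.2, 0.2], [-0.5, 0.3]]
drift top [[433.4 412.8 110. ]]
collar [[433.6 414.1  59. ]]
bolt top [[426.6 344.5 102. ]]
flange [[424.6 343.4  59. ]]
bolt hole seen [[456.29187579 -83.11998336  70.        ]]
[ 494.49574928 -135.76977503   -7.63414591] 0.4187125636064037 [[0.5, 0.5], [-0.7, -0.2], [0.0, 0.2], [0.1, -0.5]]
hole from grip 456.4496314820508 -83.54570619372475
```

>>> servo_tool --plan '[[[0,-0.1,0],[-18,-54,2],45],[[0,-0.1,0],[-18,-54,2],45],[[0,-0.1,0],[-18,-54,2],45],[[0,-0.1,0],[-18,-54,2],45],[[0,0,0],[-18,-50,2],45],[[0,0,0],[-16,-46,2],45],[[0,0,0],[-10,-25,2],45],[[0,0,0],[0,0,0],45],[[0,0,0],[0,0,0],45],[[0,0,0],[0,0,0],45]]'

```text
time_s: 14.75
ee_pos: [443.3, 380.5, 190.2]
ee_rot: [179.7, -0.3, -8.3]
force: [0.5, 0.8, -0.4]
gripper_width: 45.0
```

```bash
python3 -c "
from h import *
show()
rows([433.5,413.2,125],-8.0,4,30)
"
```

```text
{'time_s': np.float64(14.8), 'qpos': array([39.8, 20. , 90.6, -0.5, 69.4, 48.2]), 'ee_pos': array([443.3, 380.5, 190.2]), 'ee_rot': array([179.7,  -0.3,  -8.3]), 'force': array([ 0.5,  0.8, -0.4]), 'torque': array([-0., -0., -0.]), 'gripper_width': np.float64(45.0)}
total mm [ -9.8  32.7 -65.2] per row 18.4 rv [ 0.3 -0.3 -0.3]
[[[0.1,-0.1,-0.1],[-4,-8,16],30],[[0.1,-0.1,-0.1],[-4,-8,16],30],[[0.1,-0.1,-0.1],[-4,-8,16],30],[[0.1,-0.1,-0.1],[-4,-8,16],30]]
```

>>> servo_tool --plan '[[[0.3,-0.3,-0.3],[-5,-11,18],45],[[0,0,0],[-5,-11,18],45],[[0,0,0],[-4,-8,16],45],[[0,0,0],[0,0,8],45],[[0,0,0],[0,0,0],45],[[0,0,0],[0,0,0],45],[[0,0,0],[0,0,0],45],[[0,0,0],[0,0,0],45],[[0,0,0],[0,0,0],45],[[0,0,0],[0,0,0],45]]'

```text
time_s: 16.0
ee_pos: [434.1, 412.4, 126.4]
ee_rot: [-180.0, -0.0, -8.1]
force: [0.7, -0.1, 0.1]
gripper_width: 44.9
```

```bash
python3 -c "
from h import *
show()
rows([433.5,413.2,67],-8.0,5,30)
"
```

```text
{'time_s': np.float64(16.0), 'qpos': array([42.4, 24.2, 93.9, -0. , 61.9, 50.6]), 'ee_pos': array([434.1, 412.4, 126.4]), 'ee_rot': array([-180. ,   -0. ,   -8.1]), 'force': array([ 0.7, -0.1,  0.1]), 'torque': array([-0. , -0.1,  0. ]), 'gripper_width': np.float64(44.9)}
total mm [ -0.6   0.8 -59.4] per row 11.9 rv [-0.  -0.  -0.1]
[[[0,0,0],[0,0,12],30],[[0,0,0],[0,0,12],30],[[0,0,0],[0,0,12],30],[[0,0,0],[0,0,12],30],[[0,0,0],[0,0,12],30]]
```

>>> servo_tool --plan '[[[0,0,0],[-0.7,-0.7,14],45],[[0,0,0],[0,0,18],45],[[0,0,0],[0,0,16],45],[[0,0,0],[0,0,8],45],[[0,0,0],[0,0,3],45],[[0,0,0],[0,0,0],10],[[0,0,0],[0,0,0],10],[[0,0,0],[0,0,0],10],[[0,0,0],[0,0,0],10],[[0,0,0],[0,0,0],10]]' --squeeze 45

```text
time_s: 17.25
ee_pos: [433.7, 413.5, 64.1]
ee_rot: [-179.9, -0.1, -8.1]
force: [1.0, -0.2, -1.5]
gripper_width: 16.9
```

```bash
python3 -c "
from h import *
show()
"
```

```text
{'time_s': np.float64(17.2), 'qpos': array([42.5, 27.7, 98.1, -0. , 54.1, 50.7]), 'ee_pos': array([433.7, 413.5,  64.1]), 'ee_rot': array([-1.799e+02, -1.000e-01, -8.100e+00]), 'force': array([ 1. , -0.2, -1.5]), 'torque': array([-0. , -0.1,  0. ]), 'gripper_width': np.float64(16.9)}
```

>>> servo_tool --plan '[[[0,0,0],[0,0,-15],10],[[0,0,0],[0,0,-30],10],[[0,0,0],[0,0,-40],10],[[0,0,0],[0,0,-25],10],[[0,0,0],[0,40,-5],10],[[0,0,0],[5,60,0],10],[[0,0,0],[5,60,0],10],[[0,0,0],[10,60,0],10],[[0,0,0],[12,60,0],10],[[0,0,0],[12,60,0],10]]'

```text
time_s: 18.5
ee_pos: [431.2, 66.7, 191.6]
ee_rot: [-179.5, -0.8, -7.6]
force: [1.6, -0.2, -0.4]
gripper_width: 17.2
```

```bash
python3 -c "
from h import *
show()
rows([456.4,-83.4,160],-8.0,3,10)
"
```

```text
{'time_s': np.float64(18.5), 'qpos': array([  7. ,   6.3, 109.1,   0.3,  63.7,  14.5]), 'ee_pos': array([431.2,  66.7, 191.6]), 'ee_rot': array([-179.5,   -0.8,   -7.6]), 'force': array([ 1.6, -0.2, -0.4]), 'torque': array([-0.1, -0.1,  0. ]), 'gripper_width': np.float64(17.2)}
total mm [  25.2 -150.1  -31.6] per row 51.8 rv [-0.5 -0.8  0.4]
[[[-0.2,-0.3,0.1],[15,49,10],10],[[-0.2,-0.3,0.1],[15,49,10],10],[[-0.2,-0.3,0.1],[15,48,10],10]]
```

>>> servo_tool --plan '[[[-0.2,-0.3,0.2],[14,42,8],10],[[-0.2,-0.3,0.1],[14,42,8],10],[[-0.1,-0.2,0.1],[12,36,6],10],[[0,0,0],[2,10,3],10],[[0,0,0],[0,0,0],10],[[0,0,0],[0,0,0],10],[[0,0,0],[0,0,0],10],[[0,0,0],[0,0,0],10],[[0,0,0],[0,0,0],10],[[0,0,0],[0,0,0],10]]'

```text
time_s: 19.75
ee_pos: [455.7, -71.7, 172.4]
ee_rot: [-179.8, -0.5, -8.2]
force: [1.2, 0.1, -1.7]
gripper_width: 17.2
```

```bash
python3 -c "
from h import *
show()
rows([456.4,-83.4,125],-8.0,3,10)
s=cam('side')
crop(s,225,140,140,110,5,'s7.png')
"
```

```text
{'time_s': np.float64(19.8), 'qpos': array([-10.5,   9.7, 107.9,   0.2,  61.9,  -2.4]), 'ee_pos': array([455.7, -71.7, 172.4]), 'ee_rot': array([-179.8,   -0.5,   -8.2]), 'force': array([ 1.2,  0.1, -1.7]), 'torque': array([-0., -0.,  0.]), 'gripper_width': np.float64(17.2)}
total mm [  0.7 -11.7 -47.4] per row 16.3 rv [-0.2 -0.5 -0.2]
[[[-0.1,-0.2,-0.1],[1,4,16],10],[[-0.1,-0.2,-0.1],[1,4,16],10],[[-0.1,-0.2,-0.1],[1,4,16],10]]
```

View pics/s7.png

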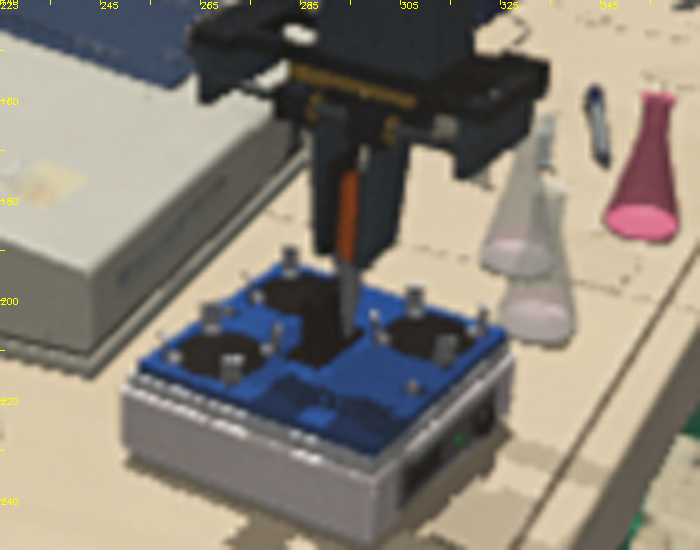

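>>> servo_tool --plan '[[[-0.2,-0.5,-0.2],[1,5,18],10],[[0,0,0],[1,4,16],10],[[0,0,0],[0,2,8],10],[[0,0,0],[0,0,2],10],[[0,0,0],[0,0,0],10],[[0,0,0],[0,0,0],10],[[0,0,0],[0,0,0],10],[[0,0,0],[0,0,0],10],[[0,0,0],[0,0,0],10],[[0,0,0],[0,0,0],10]]'

```text
time_s: 21.05
ee_pos: [456.6, -83.9, 125.5]
ee_rot: [179.9, -0.0, -8.0]
force: [-0.1, -0.3, -1.7]
gripper_width: 17.3
```

```bash
python3 -c "
from h import *
show()
rows([456.4,-83.4,125],-8.0,1,10)
s=cam('side')
crop(s,225,140,140,110,5,'s8.png')
p=[456.4,-83.4,70]
print((s.proj(p)-[225,140])*5,(s.proj(env.state()['ee_pos']-[0,0,52])-[225,140])*5)
"
```

```text
{'time_s': np.float64(21.0), 'qpos': array([-1.180e+01,  1.300e+01,  1.112e+02, -1.000e-01,  5.570e+01,
       -3.800e+00]), 'ee_pos': array([456.6, -83.9, 125.5]), 'ee_rot': array([179.9,  -0. ,  -8. ]), 'force': array([-0.1, -0.3, -1.7]), 'torque': array([-0.1, -0. , -0. ]), 'gripper_width': np.float64(17.3)}
total mm [-0.2  0.5 -0.5] per row 0.7 rv [ 0.1 -0.   0. ]
[[[0.1,0,0],[-0.2,-0.5,0.5],10]]
[[349.72644017 395.21609371]] [[350.03544954 389.66581995]]
```

View pics/s8.png

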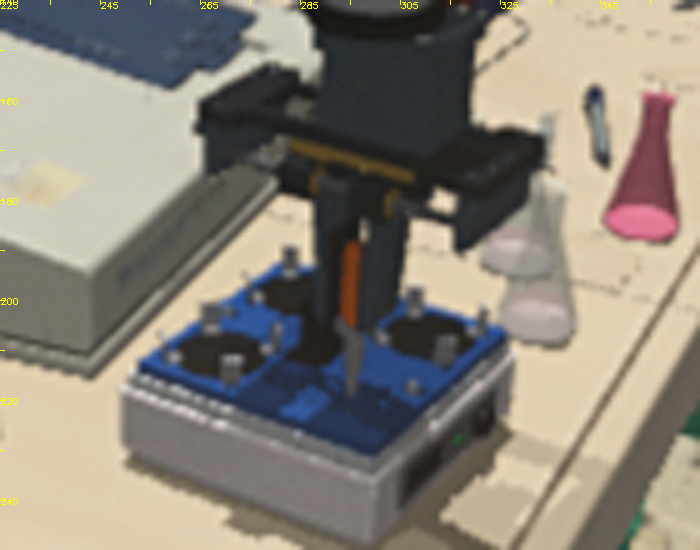

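>>> servo_tool --plan '[[[0.1,0,0],[-0.2,-3.5,0],10],[[0,0,0],[0,0,0],10],[[0,0,0],[0,0,3],10],[[0,0,0],[0,0,3],10],[[0,0,0],[0,0,2],10],[[0,0,0],[0,0,2],10],[[0,0,0],[0,0,2],10],[[0,0,0],[0,0,1],10],[[0,0,0],[0,0,0],10],[[0,0,0],[0,0,0],10]]'

```text
time_s: 22.35
ee_pos: [456.9, -80.7, 111.5]
ee_rot: [180.0, -0.0, -7.9]
force: [-0.4, -0.5, -0.5]
gripper_width: 17.2
```

```bash
python3 -c "
from h import *
show()
rows([456.4,-83.4,78],-8.0,1,10)
"
```

```text
{'time_s': np.float64(22.4), 'qpos': array([-11.4,  14. , 112.4,  -0. ,  53.6,  -3.5]), 'ee_pos': array([456.9, -80.7, 111.5]), 'ee_rot': array([180. ,  -0. ,  -7.9]), 'force': array([-0.4, -0.5, -0.5]), 'torque': array([-0.1, -0.1, -0. ]), 'gripper_width': np.float64(17.2)}
total mm [ -0.5  -2.7 -33.5] per row 33.6 rv [ 0.  -0.   0.1]
[[[0,0,0.1],[0,3,33],10]]
```

Tip reached nut level without resistance. Continue down.

>>> servo_tool --plan '[[[0,0,0],[0,0,2],10],[[0,0,0],[0,0,2],10],[[0,0,0],[0,0.3,2],10],[[0,0,0],[0,0.4,2],10],[[0,0,0],[0,0.4,2],10],[[0,0,0],[0,0.4,2],10],[[0,0,0],[0,0.4,2],10],[[0,0,0],[0,0.4,2],10],[[0,0,0],[0,0,0],10],[[0,0,0],[0,0,0],10]]'

```text
time_s: 23.6
ee_pos: [457.2, -83.1, 95.7]
ee_rot: [180.0, -0.1, -7.9]
force: [-0.8, 0.2, 4.7]
gripper_width: 17.1
```

```bash
python3 -c "
from h import *
show()
rows([456.4,-83.4,78],-8.0,1,10)
"
```

```text
{'time_s': np.float64(23.6), 'qpos': array([-11.7,  15.1, 113.6,   0. ,  51.2,  -3.8]), 'ee_pos': array([457.2, -83.1,  95.7]), 'ee_rot': array([ 1.8e+02, -1.0e-01, -7.9e+00]), 'force': array([-0.8,  0.2,  4.7]), 'torque': array([-0.1,  0.1, -0. ]), 'gripper_width': np.float64(17.1)}
total mm [ -0.8  -0.3 -17.7] per row 17.7 rv [ 0.  -0.1  0.1]
[[[0,-0.1,0.1],[-1,0,18],10]]
```

>>> servo_tool --plan '[[[0,0,0],[-0.3,0,2],10],[[0,0,0],[0,0,2],10],[[0,0,0],[0,0,2],10],[[0,0,0],[0,0,2],10],[[0,0,0],[0,0,2],10],[[0,0,0],[0,0,2],10],[[0,0,0],[0,0,2],10],[[0,0,0],[0,0,2],10],[[0,0,0],[0,0,0],10],[[0,0,0],[0,0,0],10]]'

```text
time_s: 24.85
ee_pos: [457.4, -83.3, 79.0]
ee_rot: [180.0, -0.2, -7.9]
force: [-0.3, -0.6, 3.5]
gripper_width: 17.0
```

```bash
python3 -c "
from h import *
show()
rows([456.4,-83.4,78],-8.0,1,10)
s=cam('side')
crop(s,225,140,140,110,5,'s9.png')
"
```

```text
{'time_s': np.float64(24.8), 'qpos': array([-11.7,  16.3, 114.9,  -0. ,  48.6,  -3.8]), 'ee_pos': array([457.4, -83.3,  79. ]), 'ee_rot': array([180. ,  -0.2,  -7.9]), 'force': array([-0.3, -0.6,  3.5]), 'torque': array([-0.1,  0. , -0. ]), 'gripper_width': np.float64(17.0)}
total mm [-1.  -0.1 -1. ] per row 1.4 rv [ 0.  -0.2  0.1]
[[[0,-0.2,0.1],[-1,0.2,1],10]]
```

View pics/s9.png

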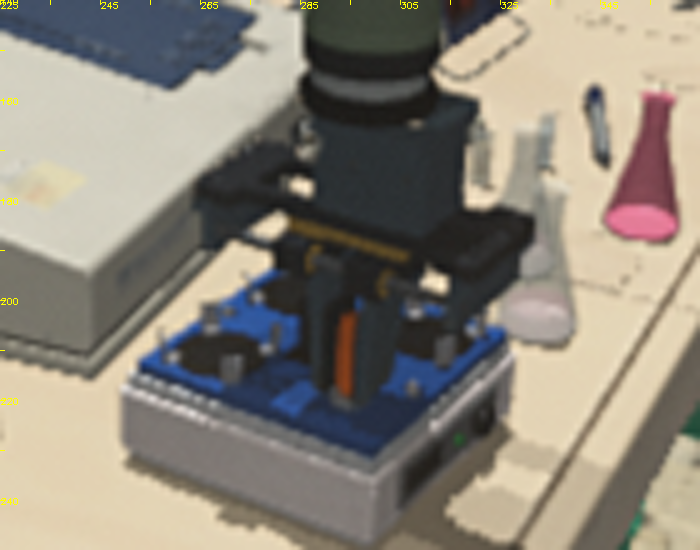

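>>> servo_tool --plan '[[[0,0,0],[-0.3,0.4,1.5],10],[[0,0,0],[0,0,1],10],[[0,0,0],[0,0,0.5],10],[[0,0,0],[0,0,0],10],[[0,0,0],[0,0,0],10],[[0,0,0],[0,0,0],10],[[0,0,0],[0,0,0],10],[[0,0,0],[0,0,0],10],[[0,0,0],[0,0,0],10],[[0,0,0],[0,0,0],10]]'

```text
time_s: 26.15
ee_pos: [457.4, -83.4, 77.7]
ee_rot: [-180.0, -0.3, -8.0]
force: [0.8, -0.4, 3.8]
gripper_width: 17.3
```

```bash
python3 -c "
from h import *
show()
"
```

```text
{'time_s': np.float64(26.2), 'qpos': array([-11.8,  16.4, 115. ,   0. ,  48.3,  -3.8]), 'ee_pos': array([457.4, -83.4,  77.7]), 'ee_rot': array([-180. ,   -0.3,   -8. ]), 'force': array([ 0.8, -0.4,  3.8]), 'torque': array([0.1, 0. , 0. ]), 'gripper_width': np.float64(17.3)}
```

>>> servo_tool --plan '[[[0,0,0],[0,0,-4],10],[[0,0,0],[0,0,-8],10],[[0,0,0],[0,0,-14],10],[[0,0,0],[0,0,-25],10],[[0,0,0],[0,0,-40],10],[[0,0,0],[0,0,-20],10],[[0,0,0],[-5,-35,0],10],[[0,0,0],[-13,-58,0],10],[[0,0,0],[-13,-58,0],10],[[0,0,0],[-13,-58,0],10]]'

```text
time_s: 27.4
ee_pos: [442.6, 132.4, 199.1]
ee_rot: [-179.9, -0.5, -8.5]
force: [1.4, 0.5, -1.6]
gripper_width: 17.0
```

```bash
python3 -c "
from h import *
show()
t=cam('top');s=cam('side')
crop(t,265,160,100,90,7,'t10.png')
crop(s,225,140,140,110,5,'s10.png')
rows([433.7,413.5,180],-8.1,5,10)
"
```

```text
{'time_s': np.float64(27.4), 'qpos': array([ 15.3,   8.5, 105.3,  -0.2,  65.7,  23.9]), 'ee_pos': array([442.6, 132.4, 199.1]), 'ee_rot': array([-179.9,   -0.5,   -8.5]), 'force': array([ 1.4,  0.5, -1.6]), 'torque': array([-0. , -0.1, -0.1]), 'gripper_width': np.float64(17.0)}
total mm [ -8.6 277.7 -19. ] per row 55.7 rv [-0.2 -0.5  0.1]
[[[0,-0.1,0],[-10,-55,4],10],[[0,-0.1,0],[-10,-55,4],10],[[0,-0.1,0],[-10,-55,4],10],[[0,-0.1,0],[-10,-55,4],10],[[0,-0.1,0],[-10,-55,4],10]]
```

View pics/t10.png

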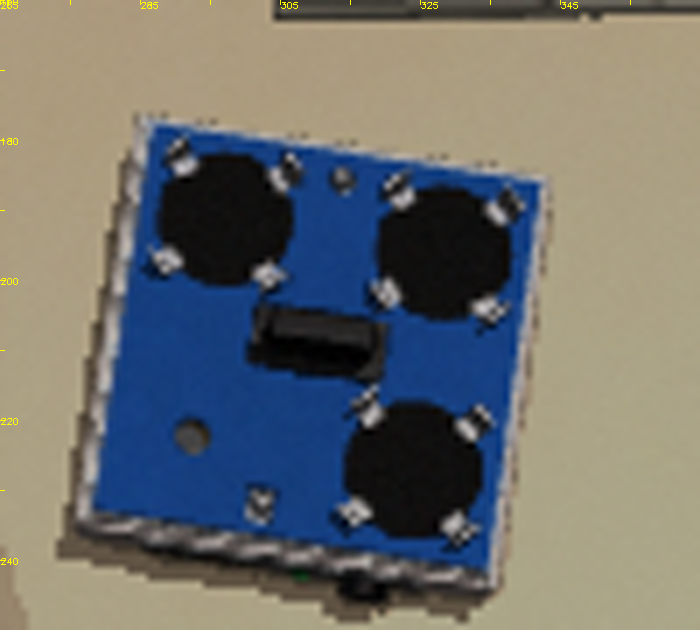

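View pics/s10.png

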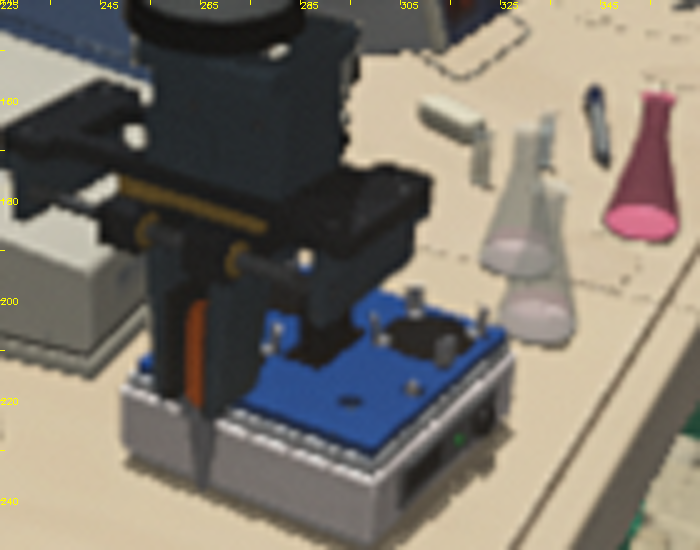

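>>> servo_tool --plan '[[[0,-0.1,0],[-9,-52,3],10],[[0,-0.1,0],[-9,-52,3],10],[[0,-0.1,0],[-9,-52,3],10],[[0,-0.1,0],[-9,-50,3],10],[[0,-0.1,0],[-8,-40,3],10],[[0,0,0],[-3,-14,0],10],[[0,0,0],[0,0,0],10],[[0,0,0],[0,0,0],10],[[0,0,0],[0,0,0],10],[[0,0,0],[0,0,0],10]]'

```text
time_s: 28.75
ee_pos: [434.3, 398.8, 189.9]
ee_rot: [180.0, -0.3, -8.4]
force: [-0.4, 0.5, -0.6]
gripper_width: 17.0
```

```bash
python3 -c "
from h import *
show()
rows([433.7,413.5,118],-8.1,4,10)
"
```

```text
{'time_s': np.float64(28.8), 'qpos': array([41.6, 20.4, 90. , -0.2, 69.4, 50. ]), 'ee_pos': array([434.3, 398.8, 189.9]), 'ee_rot': array([180. ,  -0.3,  -8.4]), 'force': array([-0.4,  0.5, -0.6]), 'torque': array([-0. , -0.1, -0. ]), 'gripper_width': np.float64(17.0)}
total mm [ -0.6  14.7 -71.9] per row 18.3 rv [ 0.  -0.3 -0.3]
[[[0,-0.1,-0.1],[-1,-4,18],10],[[0,-0.1,-0.1],[-1,-4,18],10],[[0,-0.1,-0.1],[-1,-4,18],10],[[0,-0.1,-0.1],[-1,-4,18],10]]
```

>>> servo_tool --plan '[[[0,-0.3,-0.3],[-1,-5,18],10],[[0,0,0],[-1,-5,20],10],[[0,0,0],[-0.6,-4,18],10],[[0,0,0],[0,0,10],10],[[0,0,0],[0,0,2],10],[[0,0,0],[0,0,0],10],[[0,0,0],[0,0,0],10],[[0,0,0],[0,0,0],10],[[0,0,0],[0,0,0],10],[[0,0,0],[0,0,0],10]]'

```text
time_s: 30.0
ee_pos: [434.1, 412.7, 118.1]
ee_rot: [-180.0, 0.0, -8.1]
force: [0.0, -0.7, -1.3]
gripper_width: 17.1
```

```bash
python3 -c "
from h import *
show()
rows([433.7,413.5,64.5],-8.1,4,10)
"
```

```text
{'time_s': np.float64(30.0), 'qpos': array([42.4, 24.6, 94.4,  0.1, 61. , 50.5]), 'ee_pos': array([434.1, 412.7, 118.1]), 'ee_rot': array([-180. ,    0. ,   -8.1]), 'force': array([ 0. , -0.7, -1.3]), 'torque': array([-0., -0.,  0.]), 'gripper_width': np.float64(17.1)}
total mm [ -0.4   0.8 -53.6] per row 13.4 rv [-0.  0. -0.]
[[[0,0,0],[0,0,13],10],[[0,0,0],[0,0,13],10],[[0,0,0],[0,0,13],10],[[0,0,0],[0,0,13],10]]
```

>>> servo_tool --plan '[[[0,0,0],[-0.5,-0.7,4],10],[[0,0,0],[0,0,8],10],[[0,0,0],[0,0,8],10],[[0,0,0],[0,0,8],10],[[0,0,0],[0,0,6],10],[[0,0,0],[0,0,4],10],[[0,0,0],[0,0,3],10],[[0,0,0],[0,0,0],10],[[0,0,0],[0,0,0],10],[[0,0,0],[0,0,0],10]]'

```text
time_s: 31.25
ee_pos: [433.6, 413.5, 73.8]
ee_rot: [180.0, 0.1, -8.1]
force: [0.0, -0.2, -1.2]
gripper_width: 16.9
```

```bash
python3 -c "
from h import *
show()
rows([433.7,413.5,64.5],-8.1,4,10)
"
```

```text
{'time_s': np.float64(31.2), 'qpos': array([42.5, 27.2, 97.4,  0.1, 55.5, 50.6]), 'ee_pos': array([433.6, 413.5,  73.8]), 'ee_rot': array([ 1.8e+02,  1.0e-01, -8.1e+00]), 'force': array([ 0. , -0.2, -1.2]), 'torque': array([-0. , -0.1,  0. ]), 'gripper_width': np.float64(16.9)}
total mm [ 0.1  0.  -9.3] per row 2.3 rv [ 0.   0.1 -0. ]
[[[0,0,0],[0,0,2.3],10],[[0,0,0],[0,0,2.3],10],[[0,0,0],[0,0,2.3],10],[[0,0,0],[0,0,2.3],10]]
```

>>> servo_tool --plan '[[[0,0,0],[0,0,3],10],[[0,0,0],[0,0,3],10],[[0,0,0],[0,0,2],10],[[0,0,0],[0,0,1],10],[[0,0,0],[0,0,0],10],[[0,0,0],[0,0,0],40],[[0,0,0],[0,0,0],40],[[0,0,0],[0,0,0],40],[[0,0,0],[0,0,0],40],[[0,0,0],[0,0,-10],40]]'

```text
time_s: 32.5
ee_pos: [433.6, 413.5, 74.8]
ee_rot: [-180.0, 0.1, -8.1]
force: [-0.6, 0.3, -0.8]
gripper_width: 40.1
```

```bash
python3 -c "
from h import *
show()
rows([425.1,343.7,120],-8.1,4,40)
"
```

```text
{'time_s': np.float64(32.5), 'qpos': array([42.5, 27.1, 97.3,  0.1, 55.6, 50.6]), 'ee_pos': array([433.6, 413.5,  74.8]), 'ee_rot': array([-1.8e+02,  1.0e-01, -8.1e+00]), 'force': array([-0.6,  0.3, -0.8]), 'torque': array([-0.1, -0.1,  0. ]), 'gripper_width': np.float64(40.1)}
total mm [ -8.5 -69.8  45.2] per row 20.9 rv [-0.   0.1 -0. ]
[[[0,0,0],[0,18,-11],40],[[0,0,0],[0,18,-11],40],[[0,0,0],[0,18,-11],40],[[0,0,0],[0,18,-11],40]]
```

>>> servo_tool --plan '[[[0,0,0],[0,0,-25],40],[[0,0,0],[0,0,-20],40],[[0,0,0],[0,0,-5],40],[[0,0,0],[0.3,20,0],40],[[0,0,0],[0.5,22,0],40],[[0,0,0],[0.5,17,0],40],[[0,0,0],[0,4,0],40],[[0,0,0],[0,0,0],40],[[0,0,0],[0,0,0],40],[[0,0,0],[0,0,0],40]]'

```text
time_s: 33.75
ee_pos: [424.7, 346.1, 126.1]
ee_rot: [179.9, 0.1, -8.1]
force: [0.1, -0.0, -0.2]
gripper_width: 39.8
```

```bash
python3 -c "
from h import *
show()
rows([425.1,343.7,66],-8.1,1,40)
s=cam('side')
crop(s,170,270,140,110,5,'s11.png')
"
```

```text
{'time_s': np.float64(33.8), 'qpos': array([ 38. ,  20.1, 100.6,   0. ,  59.5,  46. ]), 'ee_pos': array([424.7, 346.1, 126.1]), 'ee_rot': array([ 1.799e+02,  1.000e-01, -8.100e+00]), 'force': array([ 0.1, -0. , -0.2]), 'torque': array([-0.1, -0.1, -0. ]), 'gripper_width': np.float64(39.8)}
total mm [  0.4  -2.4 -60.1] per row 60.1 rv [ 0.1  0.1 -0. ]
[[[0.1,0.1,0],[1,2,60],40]]
```

View pics/s11.png

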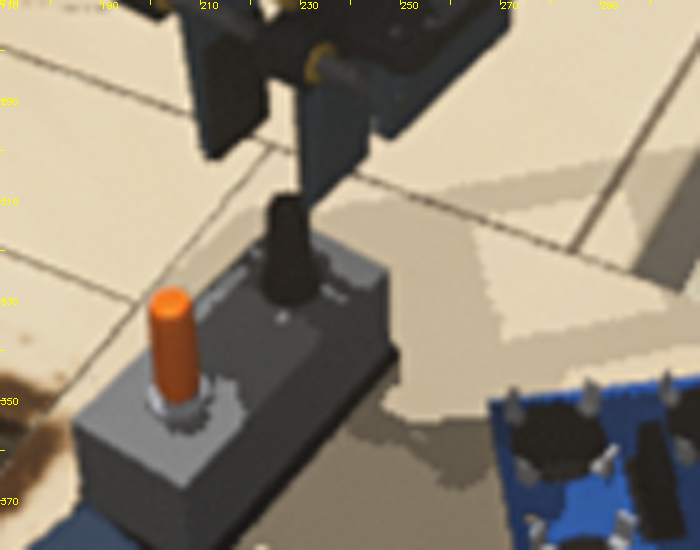

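>>> servo_tool --plan '[[[0,0,0],[0.7,2.2,10],40],[[0,0,0],[0,0,17],40],[[0,0,0],[0,0,17],40],[[0,0,0],[0,0,10],40],[[0,0,0],[0,0,3],40],[[0,0,0],[0,0,0],10],[[0,0,0],[0,0,0],10],[[0,0,0],[0,0,0],10],[[0,0,0],[0,0,0],10],[[0,0,0],[0,0,0],10]]'

```text
time_s: 35.05
ee_pos: [425.5, 344.6, 66.6]
ee_rot: [180.0, 0.1, -8.0]
force: [0.4, 0.8, -0.5]
gripper_width: 15.0
```

```bash
python3 -c "
from h import *
show()
"
```

```text
{'time_s': np.float64(35.0), 'qpos': array([ 37.8,  23.7, 105. ,   0. ,  51.4,  45.8]), 'ee_pos': array([425.5, 344.6,  66.6]), 'ee_rot': array([ 1.8e+02,  1.0e-01, -8.0e+00]), 'force': array([ 0.4,  0.8, -0.5]), 'torque': array([-0. , -0.1, -0. ]), 'gripper_width': np.float64(15.0)}
```

>>> servo_tool --plan '[[[0,0,0],[0,0,-15],10],[[0,0,0],[0,0,-35],10],[[0,0,0],[0,0,-40],10],[[0,0,0],[2,20,-20],10],[[0,0,0],[11,55,-5],10],[[0,0,0],[12,55,0],10],[[0,0,0],[12,55,0],10],[[0,0,0],[12,55,0],10],[[0,0,0],[12,55,0],10],[[0,0,0],[10,40,0],10]]'

```text
time_s: 36.3
ee_pos: [453.2, -3.1, 195.6]
ee_rot: [-179.6, -0.9, -7.6]
force: [0.3, -0.0, -0.7]
gripper_width: 15.4
```

```bash
python3 -c "
from h import *
show()
rows([457.2,-82.8,150],-8.0,3,10)
"
```

```text
{'time_s': np.float64(36.3), 'qpos': array([ -2.1,   7.6, 106.8,   0.3,  64.7,   5.4]), 'ee_pos': array([453.2,  -3.1, 195.6]), 'ee_rot': array([-179.6,   -0.9,   -7.6]), 'force': array([ 0.3, -0. , -0.7]), 'torque': array([-0.1, -0.1, -0. ]), 'gripper_width': np.float64(15.4)}
total mm [  4.  -79.7 -45.6] per row 30.6 rv [-0.4 -0.9  0.4]
[[[-0.1,-0.3,0.1],[5,26,15],10],[[-0.1,-0.3,0.1],[5,26,15],10],[[-0.1,-0.3,0.1],[5,26,15],10]]
```

>>> servo_tool --plan '[[[-0.2,-0.4,0.2],[5,22,13],10],[[-0.2,-0.4,0.2],[5,22,13],10],[[0,0,0],[3,20,13],10],[[0,0,0],[1,4,4],10],[[0,0,0],[0,0,0],10],[[0,0,0],[0,0,0],10],[[0,0,0],[0,0,0],10],[[0,0,0],[0,0,0],10],[[0,0,0],[0,0,0],10],[[0,0,0],[0,0,0],10]]'

```text
time_s: 37.55
ee_pos: [460.5, -75.5, 158.9]
ee_rot: [-180.0, -0.7, -8.2]
force: [0.4, -0.5, -0.0]
gripper_width: 15.0
```

```bash
python3 -c "
from h import *
show()
rows([457.2,-82.8,116],-8.0,3,10)
"
```

```text
{'time_s': np.float64(37.6), 'qpos': array([-1.080e+01,  1.090e+01,  1.086e+02,  1.000e-01,  5.980e+01,
       -2.600e+00]), 'ee_pos': array([460.5, -75.5, 158.9]), 'ee_rot': array([-180. ,   -0.7,   -8.2]), 'force': array([ 0.4, -0.5, -0. ]), 'torque': array([-0.1, -0.1, -0. ]), 'gripper_width': np.float64(15.0)}
total mm [ -3.3  -7.3 -42.9] per row 14.5 rv [-0.  -0.7 -0.2]
[[[0,-0.2,-0.1],[-1,3,14],10],[[0,-0.2,-0.1],[-1,3,14],10],[[0,-0.2,-0.1],[-1,3,14],10]]
```

>>> servo_tool --plan '[[[0,-0.7,-0.2],[-1,3,14],10],[[0,0,0],[-0.7,3,14],10],[[0,0,0],[-0.5,2,10],10],[[0,0,0],[0,0,3],10],[[0,0,0],[0,0,0],10],[[0,0,0],[0,0,0],10],[[0,0,0],[0,0,0],10],[[0,0,0],[0,0,0],10],[[0,0,0],[0,0,0],10],[[0,0,0],[0,0,0],10]]'

```text
time_s: 38.8
ee_pos: [457.2, -83.8, 114.9]
ee_rot: [-180.0, 0.0, -8.0]
force: [0.1, 0.4, -0.4]
gripper_width: 15.5
```

```bash
python3 -c "
from h import *
show()
rows([457.2,-82.8,108],-8.0,1,10)
s=cam('side')
crop(s,255,170,100,80,7,'s12.png')
"
```

```text
{'time_s': np.float64(38.8), 'qpos': array([-11.8,  13.8, 112. ,   0. ,  54.2,  -3.8]), 'ee_pos': array([457.2, -83.8, 114.9]), 'ee_rot': array([-180.,    0.,   -8.]), 'force': array([ 0.1,  0.4, -0.4]), 'torque': array([-0. , -0.2,  0. ]), 'gripper_width': np.float64(15.5)}
total mm [-0.   1.  -6.9] per row 7.0 rv [-0.  0. -0.]
[[[0,0,0],[-0.2,-0.9,6.9],10]]
```

View pics/s12.png

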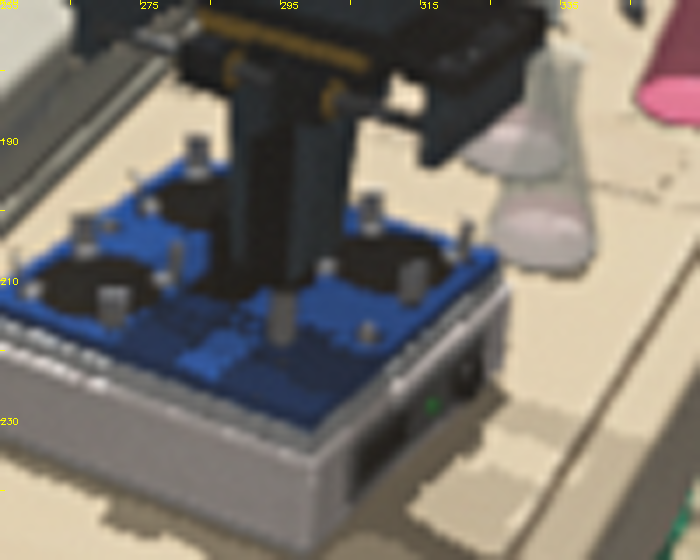

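>>> servo_tool --plan '[[[0,0,0],[0,-0.9,0],10],[[0,0,0],[0,0,0],10],[[0,0,0],[0,0,2],10],[[0,0,0],[0,0,2],10],[[0,0,0],[0,0,2],10],[[0,0,0],[0,0,2],10],[[0,0,0],[0,0,1],10],[[0,0,0],[0,0,0],10],[[0,0,0],[0,0,0],10],[[0,0,0],[0,0,0],10]]'

```text
time_s: 40.1
ee_pos: [457.3, -82.8, 105.1]
ee_rot: [-180.0, 0.1, -8.0]
force: [1.2, -0.2, -1.5]
gripper_width: 15.1
```

```bash
python3 -c "
from h import *
show()
"
```

```text
{'time_s': np.float64(40.1), 'qpos': array([-11.7,  14.5, 112.7,   0. ,  52.8,  -3.7]), 'ee_pos': array([457.3, -82.8, 105.1]), 'ee_rot': array([-1.8e+02,  1.0e-01, -8.0e+00]), 'force': array([ 1.2, -0.2, -1.5]), 'torque': array([ 0. , -0.1,  0. ]), 'gripper_width': np.float64(15.1)}
```

In the platform hole (5 mm). Continue through the nut bar.

>>> servo_tool --plan '[[[0,0,0],[0,0,2],10],[[0,0,0],[0,0,2],10],[[0,0,0],[0,0,2],10],[[0,0,0],[0,0,2],10],[[0,0,0],[0,0,2],10],[[0,0,0],[0,0,2],10],[[0,0,0],[0,0,2],10],[[0,0,0],[0,0,0],10],[[0,0,0],[0,0,0],10],[[0,0,0],[0,0,0],10]]'

```text
time_s: 41.35
ee_pos: [457.3, -82.8, 90.1]
ee_rot: [-180.0, 0.1, -8.0]
force: [-0.4, 0.3, -1.2]
gripper_width: 15.0
```

```bash
python3 -c "
from h import *
show()
"
```

```text
{'time_s': np.float64(41.4), 'qpos': array([-11.7,  15.6, 113.9,   0. ,  50.6,  -3.7]), 'ee_pos': array([457.3, -82.8,  90.1]), 'ee_rot': array([-1.8e+02,  1.0e-01, -8.0e+00]), 'force': array([-0.4,  0.3, -1.2]), 'torque': array([-0. , -0.1, -0. ]), 'gripper_width': np.float64(15.0)}
```

>>> servo_tool --plan '[[[0,0,0],[0,0,2],10],[[0,0,0],[0,0,2],10],[[0,0,0],[0,0,2],10],[[0,0,0],[0,0,2],10],[[0,0,0],[0,0,2],10],[[0,0,0],[0,0,1.5],10],[[0,0,0],[0,0,1],10],[[0,0,0],[0,0,0],10],[[0,0,0],[0,0,0],10],[[0,0,0],[0,0,0],10]]'

```text
time_s: 42.6
ee_pos: [457.5, -82.8, 80.1]
ee_rot: [-180.0, -0.0, -8.0]
force: [-0.9, 0.7, 0.4]
gripper_width: 15.1
```

```bash
python3 -c "
from h import *
show()
"
```

```text
{'time_s': np.float64(42.6), 'qpos': array([-11.7,  16.3, 114.6,   0. ,  49. ,  -3.7]), 'ee_pos': array([457.5, -82.8,  80.1]), 'ee_rot': array([-180.,   -0.,   -8.]), 'force': array([-0.9,  0.7,  0.4]), 'torque': array([-0.,  0., -0.]), 'gripper_width': np.float64(15.1)}
```

Flange on plate. Release, lift and head towards the flasks, then measure them.

>>> servo_tool --plan '[[[0,0,0],[0,0,0.5],10],[[0,0,0],[0,0,0],40],[[0,0,0],[0,0,0],40],[[0,0,0],[0,0,0],40],[[0,0,0],[0,0,-10],40],[[0,0,0],[0,0,-40],40],[[0,0,0],[0,0,-50],40],[[0,0,0],[0,-40,-30],40],[[0,0,0],[0,-50,0],40],[[0,0,0],[0,-40,0],60]]'

```text
time_s: 43.85
ee_pos: [477.4, 47.0, 217.9]
ee_rot: [-179.9, -0.3, -8.4]
force: [0.8, 0.4, 0.2]
gripper_width: 47.4
```

```bash
python3 -c "
from h import *
show()
t=cam('top');s=cam('side')
crop(t,270,160,200,100,4,'t13.png')
crop(t,350,195,80,60,9,'t14.png')
crop(s,240,110,160,130,5,'s13.png')
"
```

```text
{'time_s': np.float64(43.8), 'qpos': array([  4.2,   9.4, 101.3,   0. ,  69.1,  12.6]), 'ee_pos': array([477.4,  47. , 217.9]), 'ee_rot': array([-179.9,   -0.3,   -8.4]), 'force': array([0.8, 0.4, 0.2]), 'torque': array([-0.1, -0.1, -0. ]), 'gripper_width': np.float64(47.4)}
```

View pics/t13.png

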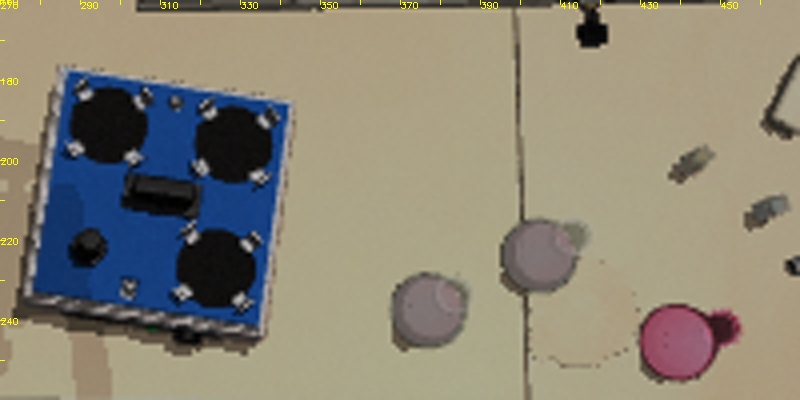

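View pics/t14.png

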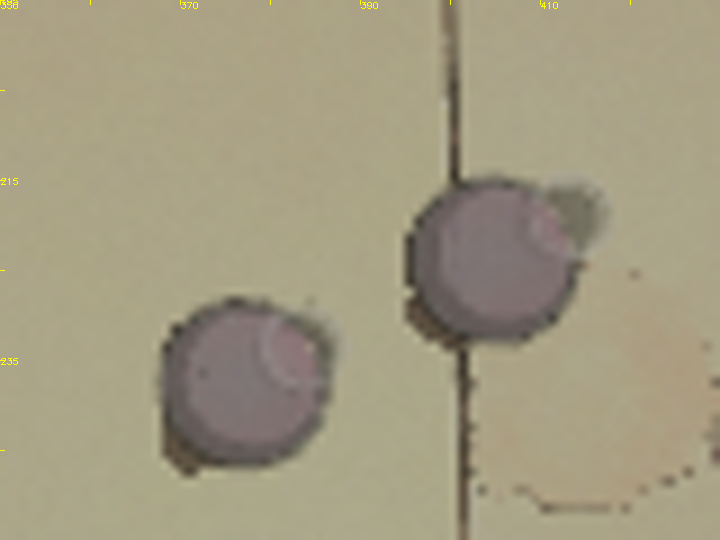

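View pics/s13.png

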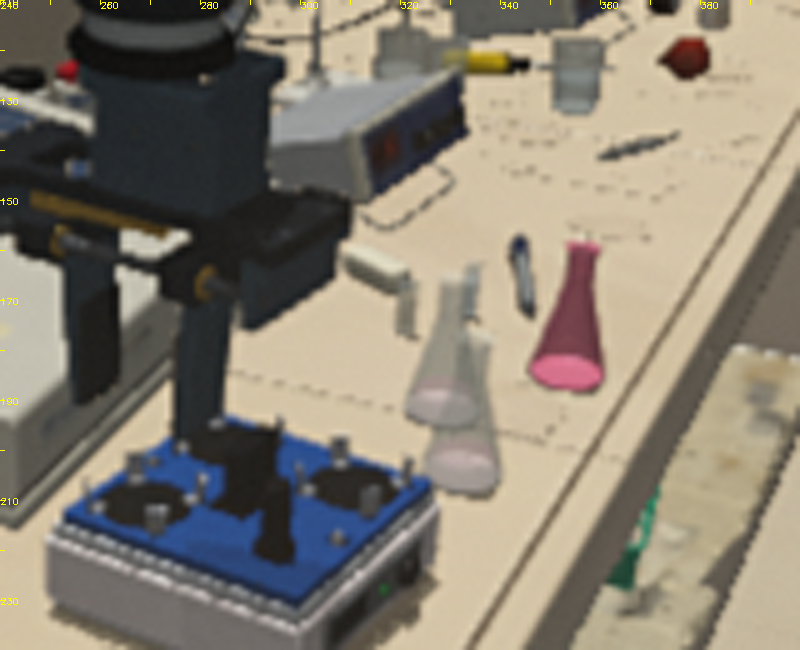

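```bash
python3 -c "
from h import *
t=cam('top');s=cam('side')
for n,b in(('A',(377.3,237.5)),('B',(404.8,223.9))):
  p=t.plane(b,4)[0];print(n,p.round(1))
  q=p.copy();q[2]=105
  print('mouth pred t14',(t.proj(q)-[350,195])*9,'neck80',(t.proj([p[0],p[1],80])-[350,195])*9)
  print('side base,mouth pred s13',(s.proj([p[0],p[1],0])-[240,110])*5,(s.proj(q)-[240,110])*5)
"
```

```text
A [ 421.6 -340.1    4. ]
mouth pred t14 [[307.20637784 345.946207  ]] neck80 [[291.21224171 355.45166581]]
side base,mouth pred s13 [[459.67606768 470.86586621]] [[474.7596224  333.19395978]]
B [ 463.5 -424.3    4. ]
mouth pred t14 [[571.18022641 215.43343344]] neck80 [[550.90759022 227.04546761]]
side base,mouth pred s13 [[441.17301851 407.85138482]] [[454.67034505 275.58751703]]
```

>>> servo_tool --plan '[[[0,0,0.2],[0,45,0],60],[[0,0,0.2],[0,58,0],60],[[0,0,0],[0,58,0],60],[[0,0,0],[0,58,0],60],[[0,0,0],[0,58,10],60],[[0,0,0],[0,55,20],60],[[0,0,0],[0,30,10],60],[[0,0,0],[0,5,5],60],[[0,0,0],[0,0,0],60],[[0,0,0],[0,0,0],60]]'

```text
time_s: 45.3
ee_pos: [413.4, -336.2, 172.2]
ee_rot: [179.9, -0.2, -9.3]
force: [1.0, 0.2, 0.3]
gripper_width: 59.9
```

```bash
python3 -c "
from h import *
show()
rows([421.6,-340.1,125],-8,3,60)
t=cam('top');s=cam('side')
cv2.imwrite('pics/t15.png',t.img)
crop(s,240,110,160,130,5,'s15.png')
"
```

```text
{'time_s': np.float64(45.3), 'qpos': array([-40.4,  16.2,  99.1,   0. ,  64.5, -31.1]), 'ee_pos': array([ 413.4, -336.2,  172.2]), 'ee_rot': array([179.9,  -0.2,  -9.3]), 'force': array([1. , 0.2, 0.3]), 'torque': array([ 0. , -0.1, -0. ]), 'gripper_width': np.float64(59.9)}
total mm [  8.2  -3.9 -47.2] per row 16.0 rv [ 0.1 -0.2 -1.3]
[[[0,-0.1,-0.4],[3,1,16],60],[[0,-0.1,-0.4],[3,1,16],60],[[0,-0.1,-0.4],[3,1,16],60]]
```

View pics/t15.png

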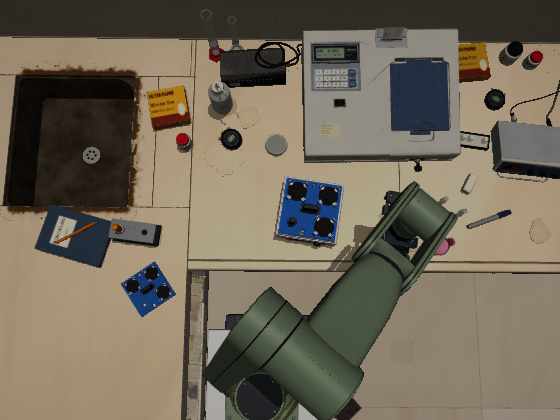

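View pics/s15.png

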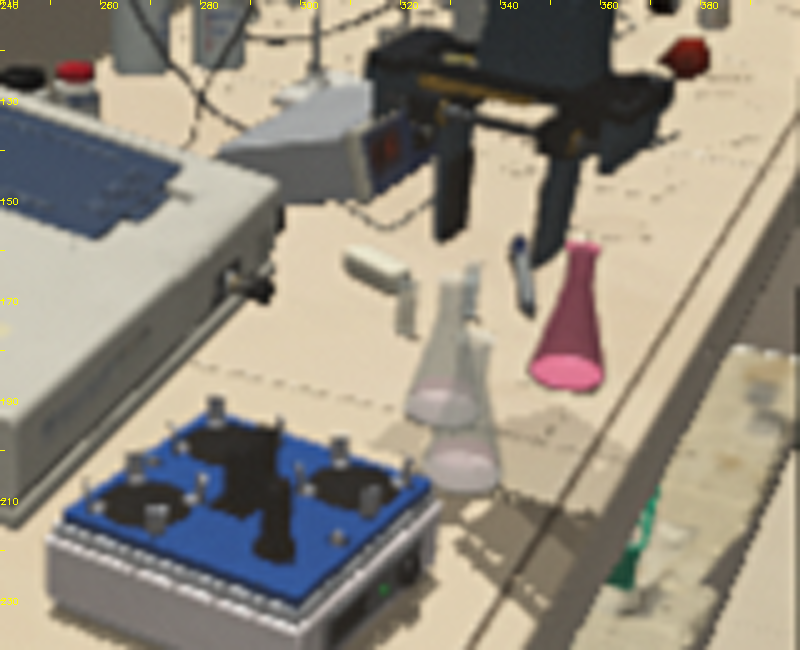

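>>> servo_tool --plan '[[[0,-0.2,-0.8],[4,1,16],60],[[0,0,-0.5],[3,1,16],60],[[0,0,0],[2,0.5,10],60],[[0,0,0],[0,0,2],60],[[0,0,0],[0,0,0],60],[[0,0,0],[0,0,0],60],[[0,0,0],[0,0,0],60],[[0,0,0],[0,0,0],60],[[0,0,0],[0,0,0],60],[[0,0,0],[0,0,0],60]]'

```text
time_s: 46.65
ee_pos: [423.9, -338.9, 126.1]
ee_rot: [179.8, -0.1, -7.7]
force: [-0.3, 0.2, 0.4]
gripper_width: 60.3
```

```bash
python3 -c "
from h import *
show()
rows([421.6,-340.1,73],-8,4,60)
"
```

```text
{'time_s': np.float64(46.6), 'qpos': array([-3.980e+01,  1.950e+01,  1.015e+02, -1.000e-01,  5.880e+01,
       -3.200e+01]), 'ee_pos': array([ 423.9, -338.9,  126.1]), 'ee_rot': array([ 1.798e+02, -1.000e-01, -7.700e+00]), 'force': array([-0.3,  0.2,  0.4]), 'torque': array([-0.1, -0.1,  0. ]), 'gripper_width': np.float64(60.3)}
total mm [ -2.3  -1.2 -53.1] per row 13.3 rv [ 0.2 -0.1  0.3]
[[[0,0,0.1],[-1,0,13],60],[[0,0,0.1],[-1,0,13],60],[[0,0,0.1],[-1,0,13],60],[[0,0,0.1],[-1,0,13],60]]
```

>>> servo_tool --plan '[[[0.2,0,0.3],[-1.2,1,12],60],[[0,0,0],[-0.9,0.5,15],60],[[0,0,0],[0,0,13],60],[[0,0,0],[0,0,9],60],[[0,0,0],[0,0,2],60],[[0,0,0],[0,0,0],20],[[0,0,0],[0,0,0],20],[[0,0,0],[0,0,0],20],[[0,0,0],[0,0,0],20],[[0,0,0],[0,0,0],20]]' --squeeze 25

```text
time_s: 47.9
ee_pos: [421.4, -340.0, 71.3]
ee_rot: [-179.9, -0.1, -8.0]
force: [-0.4, 0.6, -1.3]
gripper_width: 25.1
```

```bash
python3 -c "
from h import *
show()
a=np.radians(-8);c,s=np.cos(a),np.sin(a)
for n,x,y in(('w1',46,46),('w2',46,-46),('w3',-46,-46)): print(n,494.9+c*x-s*y,-135.6+s*x+c*y)
"
```

```text
{'time_s': np.float64(47.9), 'qpos': array([-4.020e+01,  2.290e+01,  1.055e+02,  1.000e-01,  5.160e+01,
       -3.220e+01]), 'ee_pos': array([ 421.4, -340. ,   71.3]), 'ee_rot': array([-1.799e+02, -1.000e-01, -8.000e+00]), 'force': array([-0.4,  0.6, -1.3]), 'torque': array([ 0.1, -0.1,  0. ]), 'gripper_width': np.float64(25.1)}
w1 546.8542938062752 -96.44963148205076
w2 534.0503685179491 -187.55429380627524
w3 442.94570619372473 -174.75036851794923
```

>>> servo_tool --plan '[[[0,0,0],[0,0,-15],20],[[0,0,0],[0,0,-35],20],[[0,0,0],[0,0,-45],20],[[0,0,0],[0,0,-40],20],[[0,0,0],[0,-25,-15],20],[[0,0,0],[0,-45,0],20],[[0,0,0],[0,-45,0],20],[[0,0,0],[0,-28,0],20],[[0,0,0],[0,-5,0],20],[[0,0,0],[0,0,0],20]]'

```text
time_s: 49.15
ee_pos: [443.0, -190.9, 235.7]
ee_rot: [179.8, -0.6, -8.1]
force: [-0.2, -0.4, -1.2]
gripper_width: 25.1
```

```bash
python3 -c "
from h import *
show()
t=cam('top')
for u in((328.3,195.7),(324,226.9),(297.1,191.3)): print(t.plane(u,70))
rows([442.9,-174.8,180],-8,2,20)
"
```

```text
{'time_s': np.float64(49.2), 'qpos': array([-24.7,   8.8,  99.4,   0. ,  71.2, -16.6]), 'ee_pos': array([ 443. , -190.9,  235.7]), 'ee_rot': array([179.8,  -0.6,  -8.1]), 'force': array([-0.2, -0.4, -1.2]), 'torque': array([ 0. , -0.1,  0. ]), 'gripper_width': np.float64(25.1)}
[[ 535.07801253 -187.36916311   70.        ]]
[[ 443.39346491 -174.21196511   70.        ]]
[[547.31397867 -96.47334784  70.        ]]
total mm [ -0.1  16.4 -55.6] per row 29.0 rv [ 0.2 -0.6 -0.2]
[[[0.1,-0.3,-0.1],[-2,-8,28],20],[[0.1,-0.3,-0.1],[-1,-8,28],20]]
```

>>> servo_tool --plan '[[[0.2,-0.6,-0.1],[-1,-6,18],20],[[0,0,0],[-1,-6,20],20],[[0,0,0],[0,-3,18],20],[[0,0,0],[0,0,6],20],[[0,0,0],[0,0,0],20],[[0,0,0],[0,0,0],20],[[0,0,0],[0,0,0],20],[[0,0,0],[0,0,0],20],[[0,0,0],[0,0,0],20],[[0,0,0],[0,0,0],20]]'

```text
time_s: 50.45
ee_pos: [442.9, -178.9, 169.3]
ee_rot: [-180.0, 0.1, -8.4]
force: [0.3, 0.0, -1.8]
gripper_width: 24.8
```

```bash
python3 -c "
from h import *
show()
rows([443.1,-174.6,141.5],-8,1,20)
s=cam('side')
crop(s,255,130,110,110,6,'s16.png')
"
```

```text
{'time_s': np.float64(50.4), 'qpos': array([-23.4,  11.7, 105.8,   0. ,  62.6, -15. ]), 'ee_pos': array([ 442.9, -178.9,  169.3]), 'ee_rot': array([-1.8e+02,  1.0e-01, -8.4e+00]), 'force': array([ 0.3,  0. , -1.8]), 'torque': array([ 0. , -0.1, -0. ]), 'gripper_width': np.float64(24.8)}
total mm [  0.2   4.3 -27.8] per row 28.1 rv [-0.   0.1 -0.4]
[[[0,0.1,-0.4],[0,-4,28],20]]
```

View pics/s16.png

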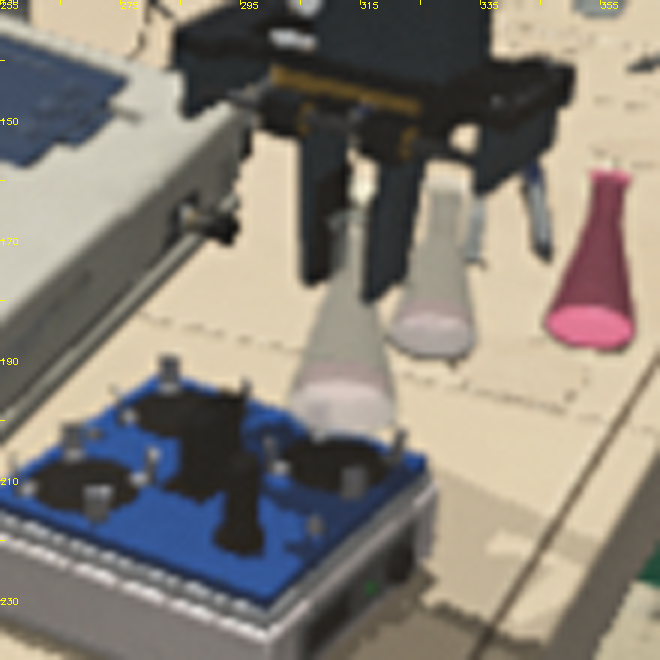

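Flask A hangs upright above well 3. Correct y by ~4 mm and lower.

>>> servo_tool --plan '[[[0,0.1,-0.4],[-0.4,-4.2,0],20],[[0,0,0],[0,0,0],20],[[0,0,0],[0,0,5],20],[[0,0,0],[0,0,5],20],[[0,0,0],[0,0,4],20],[[0,0,0],[0,0,3],20],[[0,0,0],[0,0,3],20],[[0,0,0],[0,0,1],20],[[0,0,0],[0,0,0],20],[[0,0,0],[0,0,0],20]]'

```text
time_s: 51.75
ee_pos: [442.9, -174.3, 146.4]
ee_rot: [-179.9, 0.0, -8.0]
force: [0.6, -0.3, -1.2]
gripper_width: 25.1
```

```bash
python3 -c "
from h import *
show()
rows([443.1,-174.6,141.5],-8,1,20)
"
```

```text
{'time_s': np.float64(51.8), 'qpos': array([-22.9,  12.8, 108. ,   0. ,  59.2, -14.9]), 'ee_pos': array([ 442.9, -174.3,  146.4]), 'ee_rot': array([-179.9,    0. ,   -8. ]), 'force': array([ 0.6, -0.3, -1.2]), 'torque': array([-0. , -0.1,  0. ]), 'gripper_width': np.float64(25.1)}
total mm [ 0.2 -0.3 -4.9] per row 4.9 rv [-0.1  0.   0. ]
[[[-0.1,0,0],[0.2,0.3,4.9],20]]
```

>>> servo_tool --plan '[[[0,0,0],[0,0,1.5],20],[[0,0,0],[0,0,1.5],20],[[0,0,0],[0,0,1],20],[[0,0,0],[0,0,0.8],20],[[0,0,0],[0,0,0.5],20],[[0,0,0],[0,0,0],20],[[0,0,0],[0,0,0],20],[[0,0,0],[0,0,0],20],[[0,0,0],[0,0,0],20],[[0,0,0],[0,0,0],20]]'

```text
time_s: 53.0
ee_pos: [443.1, -174.3, 141.1]
ee_rot: [-180.0, 0.0, -8.0]
force: [-0.4, 0.8, -1.0]
gripper_width: 25.1
```

```bash
python3 -c "
from h import *
show()
"
```

```text
{'time_s': np.float64(53.0), 'qpos': array([-22.9,  13.1, 108.5,   0. ,  58.4, -14.9]), 'ee_pos': array([ 443.1, -174.3,  141.1]), 'ee_rot': array([-180.,    0.,   -8.]), 'force': array([-0.4,  0.8, -1. ]), 'torque': array([-0. , -0.1, -0. ]), 'gripper_width': np.float64(25.1)}
```

Release to 60 and rise.

>>> servo_tool --plan '[[[0,0,0],[0,0,0.5],20],[[0,0,0],[0,0,0],20],[[0,0,0],[0,0,0],60],[[0,0,0],[0,0,0],60],[[0,0,0],[0,0,0],60],[[0,0,0],[0,0,0],60],[[0,0,0],[0,0,-15],60],[[0,0,0],[0,0,-35],60],[[0,0,0],[0,0,-20],60],[[0,0,0],[0,0,0],60]]'

```text
time_s: 54.25
ee_pos: [443.1, -174.4, 212.3]
ee_rot: [-179.9, 0.0, -8.0]
force: [-0.2, 0.1, -0.4]
gripper_width: 60.1
```

```bash
python3 -c "
from h import *
show()
rows([463.5,-424.3,150],-8,5,60)
s=cam('side');t=cam('top')
crop(s,255,130,110,110,6,'s17.png')
crop(t,350,195,80,60,9,'t17.png')
"
```

```text
{'time_s': np.float64(54.2), 'qpos': array([-22.9,   9.5, 102. ,   0. ,  68.6, -14.9]), 'ee_pos': array([ 443.1, -174.4,  212.3]), 'ee_rot': array([-179.9,    0. ,   -8. ]), 'force': array([-0.2,  0.1, -0.4]), 'torque': array([-0.1, -0.1, -0. ]), 'gripper_width': np.float64(60.1)}
total mm [  20.4 -249.9  -62.3] per row 51.7 rv [-0.1  0.   0. ]
[[[0,0,0],[11,49,12],60],[[0,0,0],[11,49,12],60],[[0,0,0],[11,49,12],60],[[0,0,0],[11,49,12],60],[[0,0,0],[11,49,12],60]]
```

View pics/s17.png

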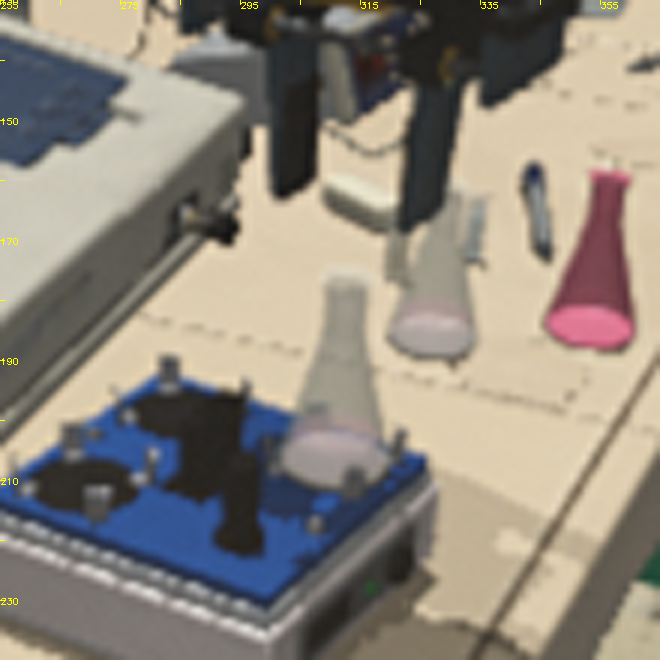

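View pics/t17.png

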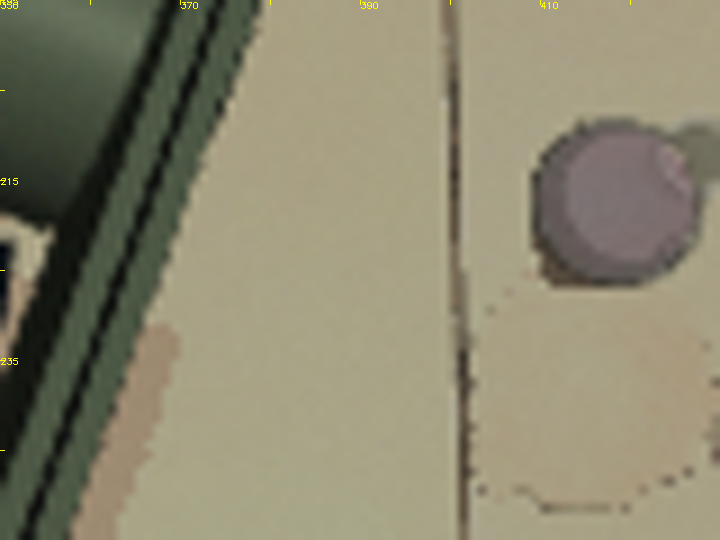

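```bash
python3 -c "
from h import *
t=cam('top')
p=t.plane((418.5,217.55),4)[0];print(p)
rows([p[0],p[1],160],-8,5,60)
"
```

```text
[ 483.20938716 -466.48698781    4.        ]
total mm [  41.4 -292.6  -50.2] per row 60.0 rv [-0.1  0.3  0. ]
[[[0,0.1,0],[16,57,10],60],[[0,0.1,0],[16,57,10],60],[[0,0.1,0],[16,57,10],60],[[0,0.1,0],[16,57,10],60],[[0,0.1,0],[16,57,10],60]]
```

>>> servo_tool --plan '[[[0,0,0],[12,40,0],60],[[0,0,0],[16,56,0],60],[[0,0,0],[16,56,8],60],[[0,0,0],[16,56,12],60],[[0,0,0],[14,46,12],60],[[0,0,0],[4,14,6],60],[[0,0,0],[0,0,0],60],[[0,0,0],[0,0,0],60],[[0,0,0],[0,0,0],60],[[0,0,0],[0,0,0],60]]'

```text
time_s: 55.65
ee_pos: [480.3, -450.8, 160.2]
ee_rot: [-179.3, 1.0, -7.7]
force: [0.4, 0.7, 0.7]
gripper_width: 59.7
```

```bash
python3 -c "
from h import *
show()
rows([483.2,-466.5,125],-8,3,60)
"
```

```text
{'time_s': np.float64(55.6), 'qpos': array([-44.2,  28.5,  81.3,   0. ,  71.5, -36.5]), 'ee_pos': array([ 480.3, -450.8,  160.2]), 'ee_rot': array([-179.3,    1. ,   -7.7]), 'force': array([0.4, 0.7, 0.7]), 'torque': array([-0. , -0.1, -0. ]), 'gripper_width': np.float64(59.7)}
total mm [  2.9 -15.7 -35.2] per row 12.9 rv [-0.7  1.   0.3]
[[[-0.2,0.3,0.1],[2,5,12],60],[[-0.2,0.3,0.1],[2,5,12],60],[[-0.2,0.3,0.1],[2,5,12],60]]
```

>>> servo_tool --plan '[[[-0.7,1,0.3],[2,6,12],60],[[0,0,0],[2,6,12],60],[[0,0,0],[1,3,9],60],[[0,0,0],[0,0,2],60],[[0,0,0],[0,0,0],60],[[0,0,0],[0,0,0],60],[[0,0,0],[0,0,0],60],[[0,0,0],[0,0,0],60],[[0,0,0],[0,0,0],60],[[0,0,0],[0,0,0],60]]'

```text
time_s: 56.9
ee_pos: [484.7, -465.8, 126.8]
ee_rot: [179.9, -0.2, -7.8]
force: [0.0, 0.2, -0.8]
gripper_width: 59.6
```

```bash
python3 -c "
from h import *
show()
rows([483.2,-466.5,72],-8,1,60)
s=cam('side')
crop(s,285,90,110,110,6,'s18.png')
"
```

```text
{'time_s': np.float64(56.9), 'qpos': array([-44.9,  30.3,  83.2,   0.1,  66.3, -37.1]), 'ee_pos': array([ 484.7, -465.8,  126.8]), 'ee_rot': array([179.9,  -0.2,  -7.8]), 'force': array([ 0. ,  0.2, -0.8]), 'torque': array([ 0. , -0.1,  0. ]), 'gripper_width': np.float64(59.6)}
total mm [ -1.5  -0.7 -54.8] per row 54.8 rv [ 0.1 -0.2  0.2]
[[[0.1,-0.2,0.2],[-2,1,55],60]]
```

View pics/s18.png

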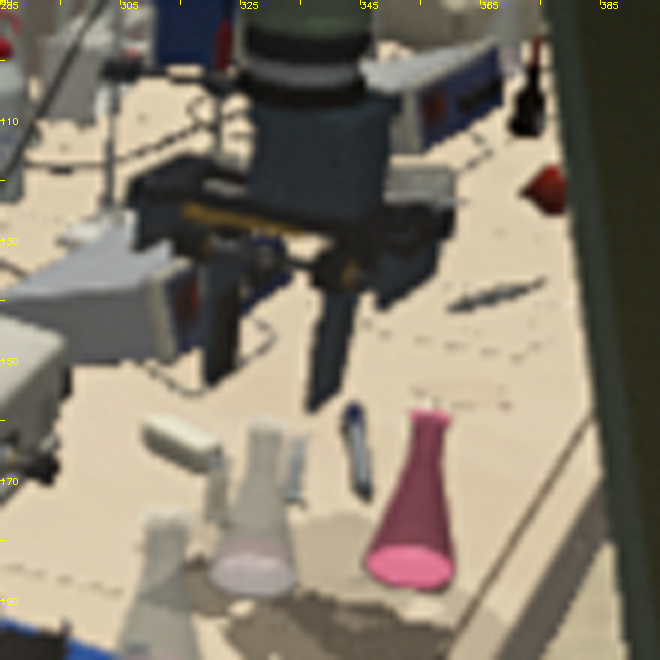

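>>> servo_tool --plan '[[[0,-0.2,0.2],[-1,0.8,12],60],[[0,0,0],[-0.5,0,15],60],[[0,0,0],[0,0,13],60],[[0,0,0],[0,0,9],60],[[0,0,0],[0,0,3],60],[[0,0,0],[0,0,0],20],[[0,0,0],[0,0,0],20],[[0,0,0],[0,0,0],20],[[0,0,0],[0,0,0],20],[[0,0,0],[0,0,0],20]]'

```text
time_s: 58.2
ee_pos: [483.0, -466.4, 70.8]
ee_rot: [179.9, -0.0, -8.1]
force: [0.5, -0.7, -1.1]
gripper_width: 25.2
```

```bash
python3 -c "
from h import *
show()
rows([534.6,-187.5,230],-8,6,60)
"
```

```text
{'time_s': np.float64(58.2), 'qpos': array([-45. ,  33. ,  87. ,  -0.1,  60. , -36.9]), 'ee_pos': array([ 483. , -466.4,   70.8]), 'ee_rot': array([179.9,  -0. ,  -8.1]), 'force': array([ 0.5, -0.7, -1.1]), 'torque': array([ 0. , -0. , -0.1]), 'gripper_width': np.float64(25.2)}
total mm [ 51.6 278.9 159.2] per row 54.2 rv [ 0.1 -0.  -0.1]
[[[0,0,0],[2,-47,-27],60],[[0,0,0],[2,-47,-27],60],[[0,0,0],[2,-47,-27],60],[[0,0,0],[2,-47,-27],60],[[0,0,0],[2,-47,-27],60],[[0,0,0],[2,-47,-27],60]]
```

>>> servo_tool --plan '[[[0,0,0],[0,0,-15],20],[[0,0,0],[0,0,-35],20],[[0,0,0],[1,-15,-45],20],[[0,0,0],[3,-45,-40],20],[[0,0,0],[3,-50,-12],20],[[0,0,0],[3,-50,0],20],[[0,0,0],[2,-50,0],20],[[0,0,0],[0,-35,0],20],[[0,0,0],[0,-6,0],20],[[0,0,0],[0,0,0],20]]'

```text
time_s: 59.45
ee_pos: [533.1, -214.3, 232.7]
ee_rot: [179.7, -0.8, -8.2]
force: [0.0, 0.0, -1.2]
gripper_width: 25.1
```

```bash
python3 -c "
from h import *
show()
rows([534.5,-187.5,170],-8,3,20)
"
```

```text
{'time_s': np.float64(59.4), 'qpos': array([-23. ,  17.2,  88.5,  -0.1,  73.4, -14.8]), 'ee_pos': array([ 533.1, -214.3,  232.7]), 'ee_rot': array([179.7,  -0.8,  -8.2]), 'force': array([ 0. ,  0. , -1.2]), 'torque': array([ 0.1, -0.1,  0. ]), 'gripper_width': np.float64(25.1)}
total mm [  1.4  26.8 -62.7] per row 22.7 rv [ 0.3 -0.8 -0.2]
[[[0.1,-0.3,-0.1],[-1,-9,21],20],[[0.1,-0.3,-0.1],[-1,-9,21],20],[[0.1,-0.3,-0.1],[-1,-9,21],20]]
```

>>> servo_tool --plan '[[[0.3,-0.8,-0.2],[-1,-9,18],20],[[0,0,0],[-1,-9,20],20],[[0,0,0],[-1,-6,16],20],[[0,0,0],[0,0,6],20],[[0,0,0],[0,0,0],20],[[0,0,0],[0,0,0],20],[[0,0,0],[0,0,0],20],[[0,0,0],[0,0,0],20],[[0,0,0],[0,0,0],20],[[0,0,0],[0,0,0],20]]'

```text
time_s: 60.7
ee_pos: [533.1, -194.5, 168.2]
ee_rot: [180.0, 0.2, -8.4]
force: [0.5, 0.5, -1.0]
gripper_width: 25.3
```

```bash
python3 -c "
from h import *
show()
rows([534.5,-187.5,141],-8,1,20)
"
```

```text
{'time_s': np.float64(60.7), 'qpos': array([-21.2,  19.6,  94.6,  -0.1,  66. , -12.7]), 'ee_pos': array([ 533.1, -194.5,  168.2]), 'ee_rot': array([180. ,   0.2,  -8.4]), 'force': array([ 0.5,  0.5, -1. ]), 'torque': array([-0.1, -0.1, -0. ]), 'gripper_width': np.float64(25.3)}
total mm [  1.4   7.  -27.2] per row 28.1 rv [ 0.   0.2 -0.4]
[[[0,0.2,-0.4],[0,-7,27],20]]
```

>>> servo_tool --plan '[[[0,0.2,-0.4],[0.3,-6,0],20],[[0,0,0],[0,-1,0],20],[[0,0,0],[0,0,4],20],[[0,0,0],[0,0,5],20],[[0,0,0],[0,0,4],20],[[0,0,0],[0,0,3],20],[[0,0,0],[0,0,3],20],[[0,0,0],[0,0,1],20],[[0,0,0],[0,0,0],20],[[0,0,0],[0,0,0],20]]'

```text
time_s: 61.95
ee_pos: [534.4, -187.0, 146.5]
ee_rot: [180.0, 0.0, -7.9]
force: [0.2, 0.1, -1.3]
gripper_width: 25.4
```

```bash
python3 -c "
from h import *
show()
rows([534.5,-187.5,141],-8,1,20)
s=cam('side')
crop(s,245,130,110,110,6,'s19.png')
"
```

```text
{'time_s': np.float64(62.0), 'qpos': array([-20.4,  20.4,  96.7,  -0. ,  62.8, -12.5]), 'ee_pos': array([ 534.4, -187. ,  146.5]), 'ee_rot': array([180. ,   0. ,  -7.9]), 'force': array([ 0.2,  0.1, -1.3]), 'torque': array([-0. , -0.1, -0. ]), 'gripper_width': np.float64(25.4)}
total mm [ 0.1 -0.5 -5.5] per row 5.5 rv [0.  0.  0.1]
[[[0,0,0.1],[0.2,0.5,5.5],20]]
```

View pics/s19.png

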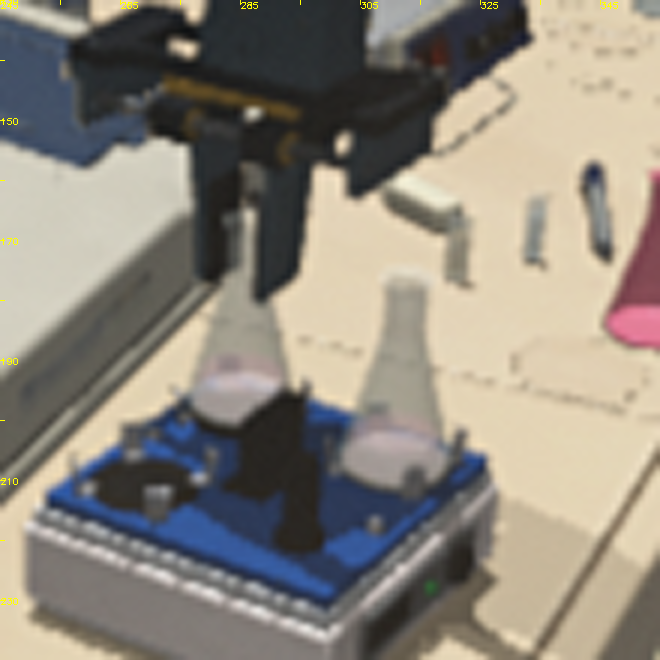

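>>> servo_tool --plan '[[[0,0,0],[0,0.4,1.5],20],[[0,0,0],[0,0,1.5],20],[[0,0,0],[0,0,1],20],[[0,0,0],[0,0,1],20],[[0,0,0],[0,0,0.7],20],[[0,0,0],[0,0,0.4],20],[[0,0,0],[0,0,0],20],[[0,0,0],[0,0,0],20],[[0,0,0],[0,0,0],20],[[0,0,0],[0,0,0],20]]'

```text
time_s: 63.25
ee_pos: [534.5, -187.5, 140.6]
ee_rot: [180.0, -0.0, -7.9]
force: [-0.3, -0.3, -0.0]
gripper_width: 25.2
```

```bash
python3 -c "
from h import *
show()
"
```

```text
{'time_s': np.float64(63.2), 'qpos': array([-20.5,  20.7,  97.2,  -0. ,  62. , -12.5]), 'ee_pos': array([ 534.5, -187.5,  140.6]), 'ee_rot': array([180. ,  -0. ,  -7.9]), 'force': array([-0.3, -0.3, -0. ]), 'torque': array([-0., -0., -0.]), 'gripper_width': np.float64(25.2)}
```

>>> servo_tool --plan '[[[0,0,0],[0,0,0],60],[[0,0,0],[0,0,0],60],[[0,0,0],[0,0,0],60],[[0,0,0],[0,0,0],60],[[0,0,0],[0,0,-15],60],[[0,0,0],[0,0,-35],60],[[0,0,0],[0,0,-50],60],[[0,0,0],[0,40,-20],60],[[0,0,0],[0,50,0],60],[[0,0,0],[0,50,0],60]]'

```text
time_s: 64.5
ee_pos: [516.9, -326.8, 272.0]
ee_rot: [179.8, -0.5, -7.6]
force: [0.3, -0.4, -0.0]
gripper_width: 60.2
```

>>> servo_tool --plan '[[[0,0,0],[0,50,0],60],[[0,0,0],[0,40,0],60],[[0,0,0],[0,20,0],60],[[0,0,0],[0,0,0],60],[[0,0,0],[0,0,0],60],[[0,0,0],[0,0,0],60],[[0,0,0],[0,0,0],60],[[0,0,0],[0,0,0],60],[[0,0,0],[0,0,0],60],[[0,0,0],[0,0,0],60]]'

```text
time_s: 65.75
ee_pos: [502.9, -436.8, 277.9]
ee_rot: [179.8, -0.8, -7.5]
force: [0.7, -0.1, -0.1]
gripper_width: 60.0
```

```bash
python3 -c "
from h import *
show()
s=cam('side');t=cam('top')
cv2.imwrite('pics/s20full.png',s.img);cv2.imwrite('pics/t20full.png',t.img)
crop(s,245,130,110,110,6,'s20.png')
crop(t,265,160,100,90,7,'t20.png')
"
```

```text
{'time_s': np.float64(65.8), 'qpos': array([-42.1,  24.8,  70.5,   0.3,  83.8, -34.7]), 'ee_pos': array([ 502.9, -436.8,  277.9]), 'ee_rot': array([179.8,  -0.8,  -7.5]), 'force': array([ 0.7, -0.1, -0.1]), 'torque': array([ 0. , -0.1, -0. ]), 'gripper_width': np.float64(60.0)}
```

View pics/s20.png

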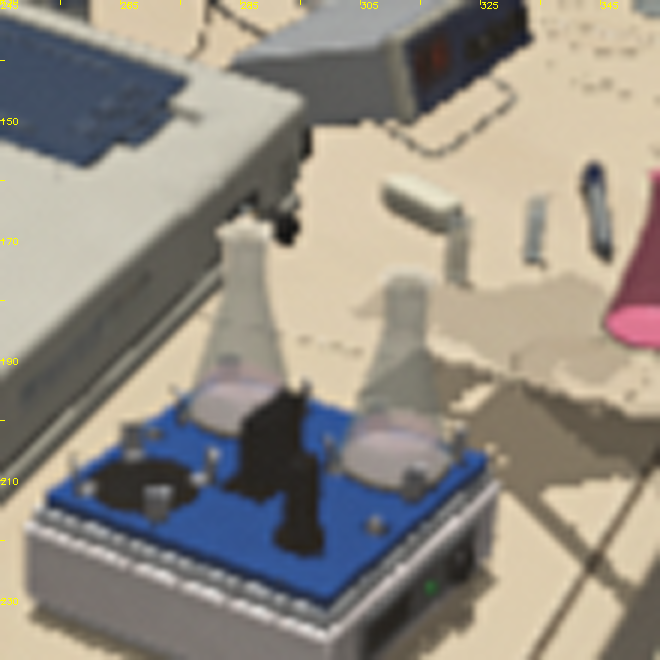

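View pics/t20.png

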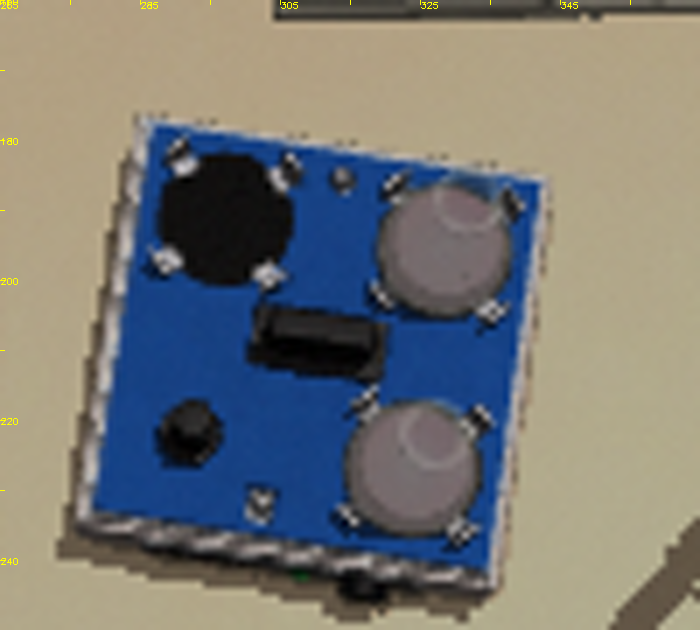

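View pics/t20full.png

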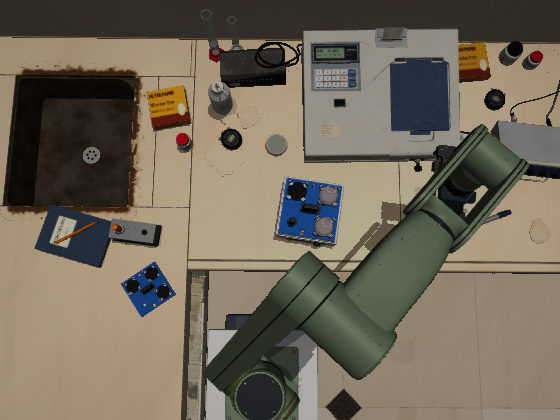

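View pics/s20full.png

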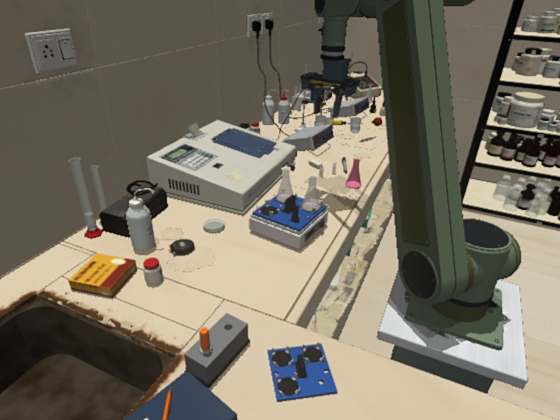

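```bash
python3 -c "
from h import *
show()
print(env.job_done())"
```

```text
{'time_s': np.float64(65.8), 'qpos': array([-42.1,  24.8,  70.5,   0.3,  83.8, -34.7]), 'ee_pos': array([ 502.8, -436.9,  277.9]), 'ee_rot': array([179.8,  -0.8,  -7.5]), 'force': array([-0.3, -0.9, -0.1]), 'torque': array([-0., -0.,  0.]), 'gripper_width': np.float64(60.1)}
the job is handed in; nothing more can be done
None
```

The job is done and handed in at 65.8 s of the 210 s allowed; the hand-in reports no verdict.

- **Platform:** the larger blue platform sits flat over both pins, and its height after release matched the seated height I expected.
- **Nut bar:** I pushed the drift through until its collar met the plate. After I took it out, the view down the bolt hole showed the two holes in line.
- **Bolt:** it went in without resistance until the flange reached the plate, and it looks flush in both cameras.
- **Drift:** it is back upright in its own hole in the stand.
- **Flasks:** there were only two real flasks on the bench. One was knocked about 45 mm aside partway through, so I measured it again before picking it up. Both now stand upright and centred, in wells 3 and 2.

In the last pictures the stopwatch, petri dish and jar show no visible movement, and the arm is clear of everything. The side camera disagreed with the top one by a few millimetres, up to about 10 mm on the shaker's position. I relied on the top camera and the arm's own readings instead, and both matched the fits. No check failed.

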